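# Press a bush in by four clicks of the ratchet press and keep the pull on

### The arm

A 7-joint arm with a two-finger parallel gripper is mounted at the origin on the work surface. World frame = base frame: x ahead of the robot, y to its left, z up, the work surface at z = 0. Lengths are in m, angles in rad, forces in N, time in s.
With the tool pointing down it reaches from about 0.35 to 0.9 m from the base axis. Payload 8.1 kg.
Tool frame: the origin (TCP) lies on the centre line of the jaws, within the pads' length; the fingertips stand 14 mm ahead of it and the grasp point (between the pads) lies 5 mm behind it (arm.tip_reach is the distance from the TCP to the fingertips, in m); z points along the fingers, y is the direction in which the jaws open and shut (so a half turn about z gives the same grasp; the last joint's range is limited). The gripper opens to 92 mm and grips with 3 to 60 N. Pads are 19 mm wide; open, the fingers measure 130 mm over their backs; the gripper's body (75 mm by 190 mm) begins 47 mm behind the grasp point.
Start: joints at [-0.103, 0.434, 0.025, 1.573, -0.012, 1.134, -0.075], TCP at [0.625, -0, 0.202] pointing down, gripper open.
Joint ranges: [-2.62, 2.62], [-0.44, 2.09], [-1.27, 1.32], [0.08, 2.57], [-1.32, 4.46], [0.12, 2], [-2.74, 2.74]. Speed limits (rad/s): [2.22, 2.22, 3.01, 3.01, 3.14, 3.14, 3.14].

### API

Orientations are given as a rotation vector (axis times angle).
In Python, from cell import sensors, vision, arm, nets gives the robot as it stands.
- The arm moves only by the shell command python3 -m handwheel 'ROWS' [FORCE]. ROWS is JSON, a list of rows, each an object of numbers: "tx", "ty", "tz": the shift along the tool's x, y, z in cm; "wx", "wy", "wz": the turn, a rotation vector about the tool's x, y, z in degrees; "claw": the opening, from 0 (shut) to 1 (fully open). A call has 1 to 12 rows; each row is the pose to reach, as a shift and turn from the pose commanded when the call began, along the tool's axes at that moment; what a row does not reach only later rows make up. A row lasts 1/12 s, in which the tool goes at most 41.7 mm and 7.16 degrees, less where a joint would pass 70% of its speed; a pose out of reach is approached as far as the arm can. A call with a gripper value outside its range is refused whole. The fingers move at their own pace and stop on an object; FORCE is the grip in N (left out, the last holds). Time passes only in rows, so rows that repeat a pose let the fingers close. It gives the time, the measured TCP pose, the force and the opening at its end, in the units of the state.
- sensors.observe(): the state, without advancing time (a new reading comes with each control period).
- vision.get_image(name): name is "scene" or "side" or "wrist"; returns (picture, depth): 480x640x3 uint8, blue, green, red; 480x640 float32, m along the optical axis (not along the pixel's ray), 0 where there is no reading.
- vision.camera_model(name): a dict with "K" (3x3 intrinsics, pixels), "k1" (the pictures are not rectified: a ray, as slopes to the right and down, at radius r is drawn at 1 + k1 r^2 times it, then the intrinsics apply), "xyz" and "attitude" of the camera in the world; the wrist camera has in their place "hand_eye" (4x4, takes a point from camera to tool coordinates, whose origin is the TCP and whose axes are the flange's). Camera axes: x right, y down, z forward; pixel columns grow to the right and rows downward; lengths in m; the calibration is good to about 2 mm. A picture is of the moment at which its call begins: read the wrist's pose just before it. camera_model takes no time and is no camera call.
- arm.sign_off(): hands the job in, once; it reports no verdict.
Trained networks look in the newest picture that a camera, given by its name, has taken for a name from the list of things; names that differ only in an ending like _2 or _b are one class to them, and where a whole thing is asked for, a point or a joint stands for the part that bears it (a point fixed in the world has none). Each returns a list of dicts, best first, with "score" (0 to 1); they miss things now and then, are a little off and sometimes report something else, mostly with a low value. They report only what shows in the picture. A call takes as long as a camera call.
- nets.cut_out(label, camera): "region" (480x640 bool, what is visible of it) and "uv" ([column, row] in pixels, amid what is visible of it).
The state is a dict: "clock": time; "joints": joint angles; "dq": joint speeds; "joint_efforts": joint torques, N m; "position": TCP position; "ee_rot": TCP orientation; "force": force on the tool from outside, world axes, zero at the start; "ft_torque": the same for the moment, N m; "width": opening from 0.0 (shut) to 1.0 (fully open).
Only numpy, scipy, OpenCV 4.12 (cv2) and the standard library are available. Lean on these libraries where they do the work, as an engineer would, in place of code of your own. Each camera call takes 0.05 s, during which the arm holds its last target.

### The job

Lower the clear swing guard of the green hand press gently all the way down onto its stops, and only then pull the press's ratchet lever down by four clicks, counted by feel, to press the bush into the hub. A fifth click would push the bush too deep and the ratchet does not let you go back. Finish while still holding the lever pulled down a little past the fourth click, short of the fifth, so that your hand and not the pawl carries its return spring, and leave the things around the press alone.

Things in the scene. Friction and masses are not known exactly. Their poses are not given: they have to be found in the camera images.
- press: Green hand press, bolted down. Origin: centre of its base's underside (250 x 120 x 26 mm). Own axes: -x = its front (throat, guard, grip), +y = the side with ratchet wheel and lever, z up. Front faces world +y within 20 deg; stands anywhere in a 90 x 160 mm patch. Head: x -83 to 107, y -30 to 30, z 195 to 290 mm; ram tops at x -45, z 335. Ahead of x -90 only guard and lever.
- guard (a joint): Guard angle, rad: 0 = down on its stops (the sheet then slopes forward and down, 50 deg below level), positive = swung up; starts 0.9 to 1.4 (level to 30 deg above level). Stiff hinge (0.2 N m friction): it stays where it is left; 1 to 3 N down on its bar moves it. About 0.2 kg.
- guard_hinge (a point): Point on the guard's hinge axis at the middle of its width; press frame (-85, -17.5, 200) mm. The axis is the press's y. The guard is a clear plastic sheet 96 mm wide that reaches 150 mm out from the axis.
- guard_bar (a point): Middle of the guard's round steel pull bar: 10 mm thick, 68 mm long, parallel to the hinge, 35 mm off the sheet's upper face, 120 mm out. Can be pushed down from above with closed fingertips, or pinched. In the press frame, with e = 0.873 - guard: x = -85 - 120 cos(e) - 35 sin(e), z = 200 - 120 sin(e) + 35 cos(e), y = -17.5 mm.
- press_lever (a joint): Lever angle, rad: 0 = up (start), forward and 20 deg above level; positive = pulled down. A click each 0.209: over a tooth the pull at the grip climbs by 4 to 10 N, to 8 to 19 N, and suddenly falls off, 0.06 to 0 before 0.209, 0.419, 0.628, 0.838 (4th) and 1.047 (5th). Let go, a return spring takes it back up to the last tooth (0.835 after the 4th), no further. Ram: 3.1 mm a click.
- lever_pivot (a point): Point on the lever's axis, in the plane in which the rod swings; press frame (-15, 70, 240) mm. The axis is the press's y; pulling swings the grip from up-and-forward to down.
- lever_grip (a point): Middle of the lever's black round grip, 22 mm thick, 85 mm long, 170 mm from lever_pivot. In the press frame at lever angle q: x = -15 - 170 cos(0.349 - q), y = 70, z = 240 + 170 sin(0.349 - q) mm. Can be pinched from above, a finger on either side along the press's y (it turns in the pads as it swings and may lag the fingers by up to 10 mm), or pushed down.
- bush (a joint): How far the bush is pressed in, m: 0 at the start (a round brass bush, 24 mm thick, standing 14 mm proud of the aluminium hub on the anvil), 0.014 = flush. The ram's nose starts 3 mm above it. Pressing takes about 18 N at the ram, 2 N at the grip.
- oil_bottle: Bystander: pale squeeze bottle with a black cap, 48 mm in diameter, 130 mm tall, standing loose; origin at the centre of its underside.
- spare_hub: Bystander: loose stepped aluminium hub with a bore, 72 mm in diameter, 30 mm high; origin at the centre of its underside.
- mallet: Bystander: loose hammer lying on the bench, 260 mm long, its own x axis along the handle, head at the +x end; origin under the middle of its length.
- bush_bin: Bystander: blue plastic bin 130 x 100 x 60 mm with spare bushes; origin at the centre of its underside.

How it is judged:
On the way, in this order (a step that is already met when the one before it is completed fails the run):
1. the guard is down on its stops (value of joint guard below 0.05 rad), for 0.2 s.
2. the lever is pulled past the fourth click (value of joint press_lever above 0.841 rad), for 0.1 s.
At the end, for the whole second after the job is handed in: Guard within 0.06 rad of its stops. Fingers on the lever (over 1 N), lever still (under 0.15 rad/s) at 0.847 to 0.960 rad: past the 4th click, off the tooth where the pawl would catch it (0.835), short of the 5th. Bush pressed in 8.5 to 12.8 mm (value of joint guard below 0.06 rad and value of joint press_lever between 0.847 and 0.96 rad and velocity of joint press_lever between -0.15 and 0.15 rad/s and contact force between the fingers and press_lever above 1 N and value of joint bush between 0.0085 and 0.0128 m); the arm keeps its last pose, push and grip.
It fails at once if the fifth click: lever pulled too far (value of joint press_lever above 1.03 rad).
It fails at once if lever pulled while the guard was not down (value of joint guard above 0.1 rad and value of joint press_lever above 0.15 rad).
It fails at once if guard slammed onto its stops (over 2 rad/s, 0.25 m/s at the bar, when it is nearly down) (value of joint guard below 0.2 rad and velocity of joint guard below -2 rad/s).
It fails at once if a bystander (bottle, spare hub, hammer, bin) moved by more than 30 mm (distance of any of oil_bottle, spare_hub, mallet, bush_bin from where it was at the start of the episode above 0.03 m).
It also fails if it takes over 72 s, if anything falls off the work surface, if the arm or the gripper's body presses on something with over 40 N, if the wrist force passes 120 N, or if a joint passes its speed limit or range.

## Working session

There is one attempt and no reset: what is moved stays moved. The work goes in short steps, Python scripts to look and compute and a shell command to move; the robot and the scene stay as the last step left them, time stands still between calls to the robot, and variables do not carry over. Pictures are saved under pics/ and viewed, and the job is handed in when it is done.

```bash
ls; mkdir -p pics; python3 - <<'E'
from cell import sensors, vision, arm, nets
import cv2,numpy as np
print(sensors.observe())
for c in ["scene","side"]:
    im,d=vision.get_image(c); cv2.imwrite(f"pics/{c}0.png",im); np.save(f"pics/{c}0.npy",d)
    print(c,vision.camera_model(c))
print(vision.camera_model("wrist"),arm.tip_reach)
E
```

```text
pics
{'clock': 0.0, 'joints': array([-0.10262638,  0.43525244,  0.02501525,  1.57411334, -0.01158665,
        1.13401616, -0.07507026]), 'dq': array([-1.57260463e-04, -6.40060153e-04, -5.80333819e-04,  7.38761134e-05,
        9.83780102e-04, -6.04065170e-04, -2.57643179e-04]), 'joint_efforts': array([ 3.89017032e-04, -6.67853522e+01,  9.84863900e-01, -3.14464223e+01,
       -6.05165795e-02,  4.27553023e-02,  1.12382318e-04]), 'position': array([ 6.24431753e-01, -7.59491079e-05,  2.01320934e-01]), 'ee_rot': array([-2.22076472e+00, -2.22066134e+00,  2.01374708e-03]), 'force': array([ 0.07325644, -0.29019974, -0.00452785]), 'ft_torque': array([-0.03332925,  0.02328504,  0.05028181]), 'width': 1.0018753981037765}
scene {'K': array([[577.9408342 ,   0.        , 322.51538381],
       [  0.        , 577.9408342 , 241.47373945],
       [  0.        ,   0.        ,   1.        ]]), 'k1': -0.0529555661291387, 'xyz': array([1.18704036, 0.48243471, 1.54041388]), 'attitude': array([-1.2556996 , -2.48393737,  0.72242608])}
side {'K': array([[440.54667974,   0.        , 314.16945105],
       [  0.        , 440.54667974, 235.37964814],
       [  0.        ,   0.        ,   1.        ]]), 'k1': 0.030747010162582744, 'xyz': array([0.10810522, 0.69078901, 1.04405658]), 'attitude': array([-0.67141618,  2.66980544, -1.04605753])}
{'K': array([[421.93573281,   0.        , 310.9299458 ],
       [  0.        , 421.93573281, 239.14907269],
       [  0.        ,   0.        ,   1.        ]]), 'k1': -0.05206126764091372, 'hand_eye': array([[-9.59281843e-05, -9.55975692e-01, -2.93445851e-01,
         8.01077477e-02],
       [ 9.99999972e-01, -1.54929589e-04,  1.77820677e-04,
        -3.71779154e-05],
       [-2.15455690e-04, -2.93445826e-01,  9.55975680e-01,
        -1.82369536e-01],
       [ 0.00000000e+00,  0.00000000e+00,  0.00000000e+00,
         1.00000000e+00]])} 0.014
```

View pics/scene0.png

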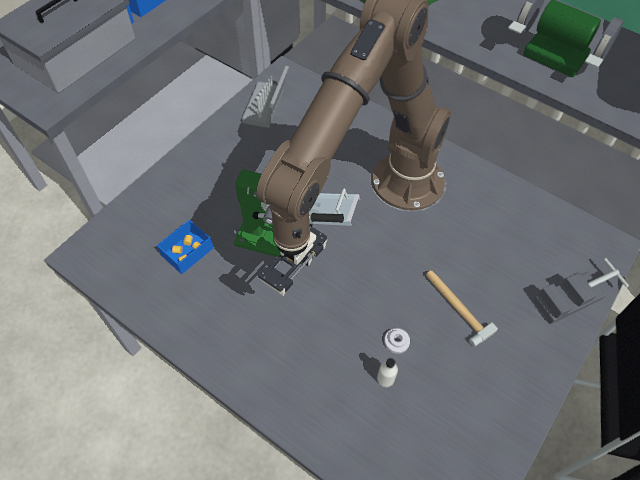

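View pics/side0.png

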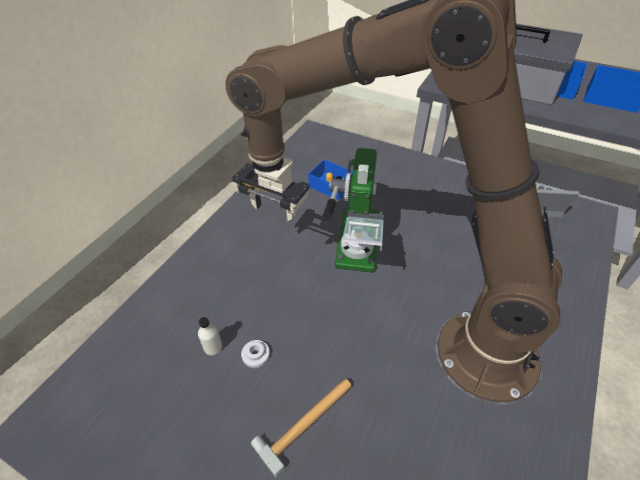

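Side view: press head near (362,185), black lever grip near (330,210), guard near (362,232). I'll fit the press pose from the depth.

```bash
cat > h.py <<'E'
from cell import sensors, vision, arm, nets
import cv2,numpy as np
from scipy.spatial.transform import Rotation as R
def cam(c,state=None):
    m=vision.camera_model(c)
    if c=="wrist":
        s=state or sensors.observe()
        T=np.eye(4);T[:3,:3]=R.from_rotvec(s["ee_rot"]).as_matrix();T[:3,3]=s["position"]
        T=T@m["hand_eye"];return m,T[:3,:3],T[:3,3]
    return m,R.from_rotvec(m["attitude"]).as_matrix(),m["xyz"]
def cloud(c,d,mc=None):
    m,Rm,t=mc or cam(c)
    uv=np.mgrid[0:480,0:640][::-1].reshape(2,-1).T.astype(float)
    k=np.array([m["k1"],0,0,0,0.])
    n=cv2.undistortPoints(uv[:,None],m["K"],k)[:,0]
    P=np.c_[n,np.ones(len(n))]*d.reshape(-1,1)
    return (P@Rm.T+t).reshape(480,640,3)
def proj(c,P,mc=None):
    m,Rm,t=mc or cam(c)
    return cv2.projectPoints((np.atleast_2d(P)-t)@Rm,np.zeros(3),np.zeros(3),m["K"],np.array([m["k1"],0,0,0,0.]))[0][:,0]
E
python3 - <<'E'
from h import *
for c in ["side","scene"]:
    im=cv2.imread(f"pics/{c}0.png");d=np.load(f"pics/{c}0.npy");W=cloud(c,d)
    hsv=cv2.cvtColor(im,cv2.COLOR_BGR2HSV)
    g=(hsv[...,0]>45)&(hsv[...,0]<80)&(hsv[...,1]>120)&(d>0)&(W[...,0]<0.9)&(W[...,0]>.2)&(abs(W[...,1])<.5)
    P=W[g];print(c,len(P),P.min(0),P.max(0)); print(np.histogram(P[:,2],bins=np.arange(0,.4,.02)))
    for lo,hi in [(.28,.3),(.018,.034)]:
        Q=P[(P[:,2]>lo)&(P[:,2]<hi)]
        if len(Q)>20: print(lo,len(Q),Q[:,:2].min(0),Q[:,:2].max(0),cv2.minAreaRect((Q[:,:2]*1000).astype(np.float32)))
    r=nets.cut_out("press",c);print([(x["score"],x["uv"]) for x in r])
    print([(n,[(round(x["score"],2),x["uv"],np.nanmedian(W[x["region"]],0)) for x in nets.cut_out(n,c)][:2]) for n in ["lever_grip","guard","oil_bottle","spare_hub","mallet","bush_bin"]])
im=cv2.imread("pics/side0.png")[130:290,280:420];cv2.imwrite("pics/sz.png",cv2.resize(im,None,fx=5,fy=3.75*5/3.75*0.74))
E
```

```text
side 1018 [ 0.36202035 -0.43179421  0.00322074] [ 0.58749411 -0.06691771  0.29097659]
(array([131, 315,   1,   0,   0,   0,   0,   0,   0,   0,  47, 107, 112,
        97, 208,   0,   0,   0,   0]), array([0.  , 0.02, 0.04, 0.06, 0.08, 0.1 , 0.12, 0.14, 0.16, 0.18, 0.2 ,
       0.22, 0.24, 0.26, 0.28, 0.3 , 0.32, 0.34, 0.36, 0.38]))
0.28 208 [ 0.40563869 -0.29215309] [ 0.48663725 -0.11338178] ((457.85455322265625, -201.853759765625), (55.05918884277344, 176.13436889648438), 20.47157859802246)
0.018 342 [ 0.36202035 -0.30213218] [ 0.54687468 -0.06841911] ((456.96978759765625, -201.093017578125), (115.06647491455078, 251.43772888183594), 20.0273494720459)
[(0.68, [360.0, 214.7]), (0.44, [292.6, 434.2])]
[('lever_grip', [(0.76, [333.2, 190.8], array([ 0.48348772, -0.13995859,  0.26159188]))]), ('guard', [(0.7, [364.3, 232.1], array([ 0.38170937, -0.03330259,  0.23520041]))]), ('oil_bottle', [(0.87, [210.4, 340.2], array([0.6234826 , 0.32725263, 0.07635696]))]), ('spare_hub', [(0.73, [250.6, 351.3], array([0.51738663, 0.28912656, 0.01547448]))]), ('mallet', []), ('bush_bin', [(0.97, [327.
[... 782 characters left out ...]
65020751953)
[(0.93, [265.4, 214.0])]
[('lever_grip', [(0.88, [313.6, 217.1], array([ 0.48242652, -0.04259557,  0.29291416])), (0.49, [183.5, 246.6], array([ 0.65650645, -0.4165417 ,  0.0262886 ]))]), ('guard', [(0.93, [333.0, 206.1], array([ 0.38222224, -0.03923524,  0.23327552])), (0.6, [262.8, 212.0], array([ 0.49219381, -0.22165069,  0.2242385 ]))]), ('oil_bottle', [(0.86, [383.2, 372.7], array([0.64915541, 0.32143997, 0.08445542]))]), ('spare_hub', [(0.92, [398.5, 343.5], array([0.53166116, 0.28474395, 0.01816901]))]), ('mallet', [(0.64, [468.2, 312.4], array([0.33653457, 0.39768105, 0.02273315]))]), ('bush_bin', [(0.57, [184.5, 248.2], array([ 0.65650645, -0.41779532,  0.02618829]))])]
```

View pics/sz.png

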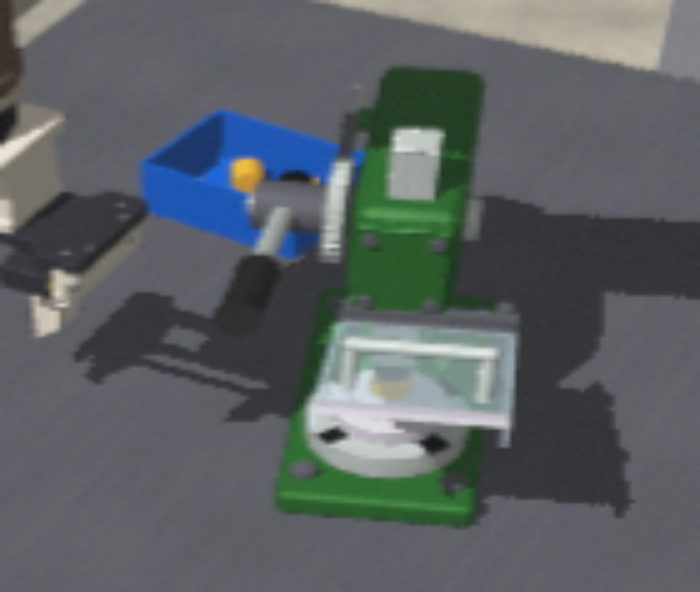

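```bash
cat >> h.py <<'E'
B=np.array([.457,-.2015,0]);YAW=np.radians(20.)
def press(p):
    p=np.atleast_2d(p)/1000.
    ex=np.array([np.sin(YAW),-np.cos(YAW),0]);ey=np.array([np.cos(YAW),np.sin(YAW),0])
    return B+p[:,:1]*ex+p[:,1:2]*ey+p[:,2:]*np.array([0,0,1.])
def topress(W):
    ex=np.array([np.sin(YAW),-np.cos(YAW),0]);ey=np.array([np.cos(YAW),np.sin(YAW),0])
    return (np.asarray(W)-B)@np.c_[ex,ey,[0,0,1.]]*1000
def bar(g,y=-17.5):
    e=.873-g;return [-85-120*np.cos(e)-35*np.sin(e),y,200-120*np.sin(e)+35*np.cos(e)]
def grip(q,r=170):
    a=.349-q;return [-15-r*np.cos(a),70,240+r*np.sin(a)]
E
python3 - <<'E'
from h import *
for c in ["side","scene"]:
    im=cv2.imread(f"pics/{c}0.png");d=np.load(f"pics/{c}0.npy");W=cloud(c,d);L=topress(W)
    s=(L[...,0]<-92)&(L[...,0]>-240)&(abs(L[...,1]+17.5)<55)&(L[...,2]>150)&(L[...,2]<340)
    Q=L[s];print(c,len(Q))
    # angle in plane rel hinge
    for g in np.arange(.85,1.45,.05):
        e=.873-g
        off=(Q[:,0]+85)*(-np.sin(e))+(Q[:,2]-200)*np.cos(e) # height above sheet plane
        off=(-(Q[:,0]+85))*np.sin(e)+(Q[:,2]-200)*np.cos(e)
        out=(-(Q[:,0]+85))*np.cos(e)-(Q[:,2]-200)*np.sin(e)
        print(round(g,2),(abs(off)<4).sum(),((abs(off-36)<6)&(abs(out-120)<8)).sum())
    s2=(L[...,1]>50)&(L[...,1]<95)&(L[...,0]<-110)&(L[...,0]>-250)&(L[...,2]>220)&(L[...,2]<340)
    print("grip pts",s2.sum(),L[s2].min(0) if s2.any() else 0,L[s2].max(0) if s2.any() else 0,np.median(L[s2],0))
    H=L[(L[...,2]>286)&(L[...,2]<294)&(abs(L[...,0])<130)&(abs(L[...,1])<60)];print("head",H.min(0),H.max(0))
    pts=[]
    for P in [grip(0,127),grip(0),grip(0,212)]+[[sx*125,sy*60,26] for sx in(-1,1) for sy in(-1,1)]+[[x,y,290] for x in(-83,107) for y in(-30,30)]:
        u=proj(c,press(P))[0];cv2.circle(im,(int(u[0]+.5),int(u[1]+.5)),1,(0,0,255),-1)
    for g,col in[(.95,(255,0,0)),(1.15,(0,255,255)),(1.35,(255,0,255))]:
        for y in(-51.5,16.5):
            u=proj(c,press(bar(g,y)))[0];cv2.circle(im,(int(u[0]+.5),int(u[1]+.5)),1,col,-1)
    x0,y0=(290,130) if c=="side" else (220,160)
    cv2.imwrite(f"pics/ov_{c}.png",cv2.resize(im[y0:y0+150,x0:x0+150],None,fx=4,fy=4))
E
```

```text
side 1090
0.85 11 35
0.9 24 136
0.95 41 79
1.0 88 28
1.05 152 28
1.1 247 34
1.15 480 95
1.2 865 99
1.25 290 22
1.3 172 0
1.35 121 0
1.4 119 0
grip pts 206 [-221.2372054    57.86814387  276.01130187] [-110.70134683   81.32270107  322.41741518] [-192.28427185   68.7620991   305.81764279]
head [-79.12763322 -28.91717946 286.01957579] [ 94.70480775  42.04581321 293.8943789 ]
scene 1059
0.85 13 26
0.9 15 101
0.95 26 93
1.0 38 20
1.05 54 12
1.1 103 14
1.15 191 22
1.2 610 70
1.25 536 69
1.3 257 7
1.35 129 0
1.4 65 0
grip pts 282 [-217.45864047   58.93451241  275.11994793] [-123.93811061   88.69381053  327.31752299] [-173.16762052   78.23158729  304.96023217]
head [ 36.16260968 -27.42481931 286.0375683 ] [103.44778958  46.97415742 293.9748405 ]
```

View pics/ov_side.png

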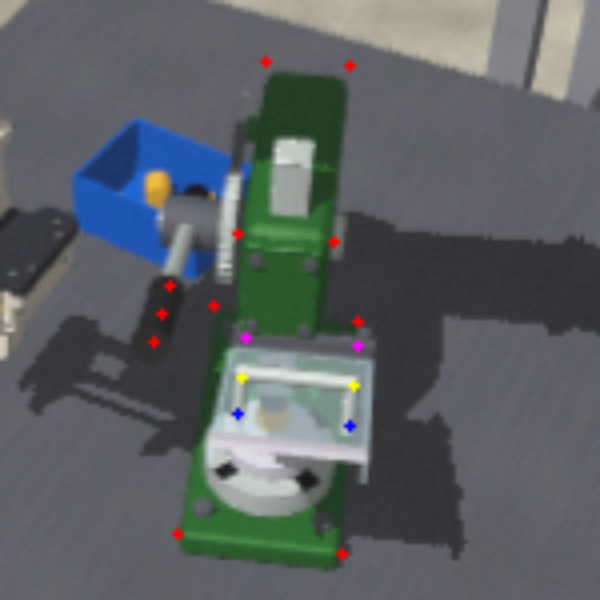

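View pics/ov_scene.png

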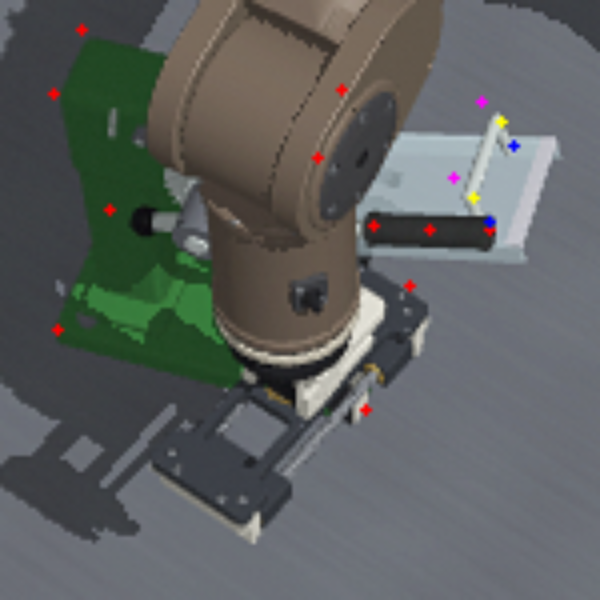

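Fit agrees with both views: press at (0.457, −0.2015), yaw 20°, guard about 1.2 rad. The body would foul the lever if the jaws lay along press y, so I'll push the bar at press y≈0 with the jaws along press x. First raise, close and turn.

```bash
python3 -m handwheel '[{"tz":-10,"claw":0},{"tz":-15,"claw":0},{"tz":-20,"claw":0},{"tz":-24,"claw":0,"wz":-10},{"tz":-24,"wz":-20,"claw":0},{"tz":-24,"wz":-30,"claw":0},{"tz":-24,"wz":-40,"claw":0},{"tz":-24,"wz":-50,"claw":0},{"tz":-24,"wz":-55,"claw":0},{"tz":-24,"wz":-55,"claw":0},{"tz":-24,"wz":-55,"claw":0},{"tz":-24,"wz":-55,"claw":0}]' 40
python3 -m handwheel '[{"wz":-10,"claw":0},{"wz":-20,"claw":0},{"wz":-30,"claw":0},{"wz":-40,"claw":0},{"wz":-50,"claw":0},{"wz":-55,"claw":0},{"wz":-55,"claw":0},{"wz":-55,"claw":0},{"wz":-55,"claw":0}]'
python3 - <<'E'
from h import *
s=sensors.observe();print(s["joints"],R.from_rotvec(s["ee_rot"]).as_matrix().round(3),topress(s["position"]))
E
```

```text
[-0.10255259  0.43448469  0.02501136  1.57321103 -0.01157612  1.13399651
 -0.07510282] [[ 0.  1.  0.]
 [ 1. -0. -0.]
 [-0.  0. -1.]] [-131.81694642  226.77136355  202.1472256 ]invalid input
invalid input
```

```bash
python3 -m handwheel '[{"tx":0,"ty":0,"tz":-10,"wx":0,"wy":0,"wz":0,"claw":0}]' 40; python3 -m handwheel --help
```

```text
clock: 0.88
position: [0.6206, -0.0002, 0.2366]
ee_rot: [-2.215, -2.215, 0.016]
force: [0.2, 0.2, -1.1]
width: 0.965invalid input: not JSON, or not a number
```

```bash
python3 -m handwheel '[{"tx":0,"ty":0,"tz":-10,"wx":0,"wy":0,"wz":0,"claw":0},{"tx":0,"ty":0,"tz":-15,"wx":0,"wy":0,"wz":0,"claw":0},{"tx":0,"ty":0,"tz":-20,"wx":0,"wy":0,"wz":-10,"claw":0},{"tx":0,"ty":0,"tz":-20,"wx":0,"wy":0,"wz":-20,"claw":0},{"tx":0,"ty":0,"tz":-20,"wx":0,"wy":0,"wz":-30,"claw":0},{"tx":0,"ty":0,"tz":-20,"wx":0,"wy":0,"wz":-40,"claw":0},{"tx":0,"ty":0,"tz":-20,"wx":0,"wy":0,"wz":-50,"claw":0},{"tx":0,"ty":0,"tz":-20,"wx":0,"wy":0,"wz":-55,"claw":0},{"tx":0,"ty":0,"tz":-20,"wx":0,"wy":0,"wz":-55,"claw":0},{"tx":0,"ty":0,"tz":-20,"wx":0,"wy":0,"wz":-55,"claw":0},{"tx":0,"ty":0,"tz":-20,"wx":0,"wy":0,"wz":-55,"claw":0}]' 40
python3 -m handwheel '[{"tx":0,"ty":0,"tz":0,"wx":0,"wy":0,"wz":-10,"claw":0},{"tx":0,"ty":0,"tz":0,"wx":0,"wy":0,"wz":-20,"claw":0},{"tx":0,"ty":0,"tz":0,"wx":0,"wy":0,"wz":-30,"claw":0},{"tx":0,"ty":0,"tz":0,"wx":0,"wy":0,"wz":-40,"claw":0},{"tx":0,"ty":0,"tz":0,"wx":0,"wy":0,"wz":-50,"claw":0},{"tx":0,"ty":0,"tz":0,"wx":0,"wy":0,"wz":-55,"claw":0},{"tx":0,"ty":0,"tz":0,"wx":0,"wy":0,"wz":-55,"claw":0},{"tx":0,"ty":0,"tz":0,"wx":0,"wy":0,"wz":-55,"claw":0},{"tx":0,"ty":0,"tz":0,"wx":0,"wy":0,"wz":-55,"claw":0}]' 40
cat >> h.py <<'E'
def delta(target):  # cm in tool axes to target world
    s=sensors.observe();M=R.from_rotvec(s["ee_rot"]).as_matrix()
    return (M.T@(np.ravel(target)-s["position"])*100).round(2)
E
python3 - <<'E'
from h import *
s=sensors.observe();print(s["joints"],R.from_rotvec(s["ee_rot"]).as_matrix().round(3),s["position"],topress(s["position"]))
for z in (.345,):print(delta(press([-193,0,z*1000])))
im,d=vision.get_image("scene");cv2.imwrite("pics/s1.png",im)
L=topress(cloud("scene",d));s=(L[...,0]<-92)&(L[...,0]>-240)&(abs(L[...,1]+17.5)<55)&(L[...,2]>150)&(L[...,2]<340);Q=L[s]
for g in np.arange(1.1,1.36,.02):
    e=.873-g;off=(-(Q[:,0]+85))*np.sin(e)+(Q[:,2]-200)*np.cos(e);print(round(g,2),(abs(off)<3).sum())
E
```

```text
clock: 1.8
position: [0.625, -0.0002, 0.4438]
ee_rot: [-0.939, -2.998, -0.0]
force: [-0.1, 0.5, -0.4]
width: 0.175
clock: 2.55
position: [0.625, -0.0001, 0.4437]
ee_rot: [0.547, -3.094, -0.0]
force: [-0.6, 0.5, -0.4]
width: 0.002
[ 0.09194126  0.38163521 -0.29490592  1.084021    0.10923263  1.69030407
  1.75084556] [[-0.939 -0.343 -0.   ]
 [-0.343  0.939 -0.   ]
 [ 0.     0.    -1.   ]] [ 6.25001410e-01 -1.40146335e-04  4.43739034e-01] [-131.75650218  226.73881155  443.73903431]
[22.67  6.14  9.88]
1.1 58
1.12 53
1.14 54
1.16 75
1.18 159
1.2 298
1.22 373
1.24 274
1.26 150
1.28 88
1.3 73
1.32 71
1.34 66
```

View pics/s1.png

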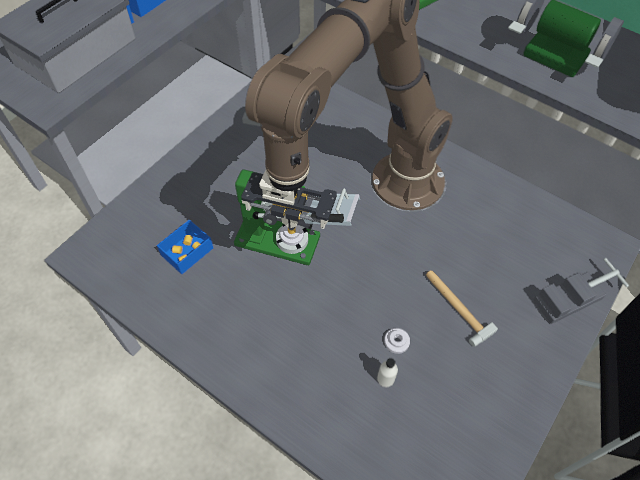

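Guard ≈1.22 rad, gripper clear above. Moving over the bar.

```bash
python3 -m handwheel '[{"tx":4,"ty":1,"tz":0,"wx":0,"wy":0,"wz":0,"claw":0},{"tx":8,"ty":2,"tz":0,"wx":0,"wy":0,"wz":0,"claw":0},{"tx":12,"ty":3.2,"tz":0,"wx":0,"wy":0,"wz":0,"claw":0},{"tx":16,"ty":4.3,"tz":0,"wx":0,"wy":0,"wz":0,"claw":0},{"tx":20,"ty":5.4,"tz":0,"wx":0,"wy":0,"wz":0,"claw":0},{"tx":22.7,"ty":6.1,"tz":0,"wx":0,"wy":0,"wz":0,"claw":0},{"tx":22.7,"ty":6.1,"tz":3,"wx":0,"wy":0,"wz":0,"claw":0},{"tx":22.7,"ty":6.1,"tz":6,"wx":0,"wy":0,"wz":0,"claw":0},{"tx":22.7,"ty":6.1,"tz":9,"wx":0,"wy":0,"wz":0,"claw":0},{"tx":22.7,"ty":6.1,"tz":10.5,"wx":0,"wy":0,"wz":0,"claw":0},{"tx":22.7,"ty":6.1,"tz":11.5,"wx":0,"wy":0,"wz":0,"claw":0},{"tx":22.7,"ty":6.1,"tz":11.5,"wx":0,"wy":0,"wz":0,"claw":0}]' 40
python3 - <<'E'
from h import *
s=sensors.observe();print(s["joints"],s["position"],topress(s["position"]),s["force"])
st=s
im,d=vision.get_image("side");cv2.imwrite("pics/s2.png",cv2.resize(im[100:300,240:440],None,fx=3,fy=3))
s=sensors.observe();im,d=vision.get_image("wrist");mc=cam("wrist",s)
for y in(-51.5,16.5):
  for g in (1.16,1.22,1.28):
    u=proj("wrist",press(bar(g,y)),mc)[0];print(u);cv2.circle(im,(int(u[0]),int(u[1])),3,(0,0,255),-1)
cv2.imwrite("pics/w2.png",im)
E
```

```text
clock: 3.6
position: [0.3899, -0.0204, 0.3274]
ee_rot: [0.54, -3.092, -0.001]
force: [-0.5, -0.7, 0.6]
width: 0.008
[ 0.24045429 -0.02720058 -0.31080994  1.85012604 -0.00904785  1.31982085
  1.84828928] [ 0.38987967 -0.02037065  0.3273916 ] [-193.16241709   -1.12259661  327.39159632] [-0.45280077 -0.74798645  0.55210002]
[304.87843973 161.49266524]
[297.1368619  162.79984796]
[288.35499234 164.12056305]
[305.63910964 272.36163466]
[298.51008692 276.13660764]
[290.45180762 279.91670716]
```

View pics/s2.png

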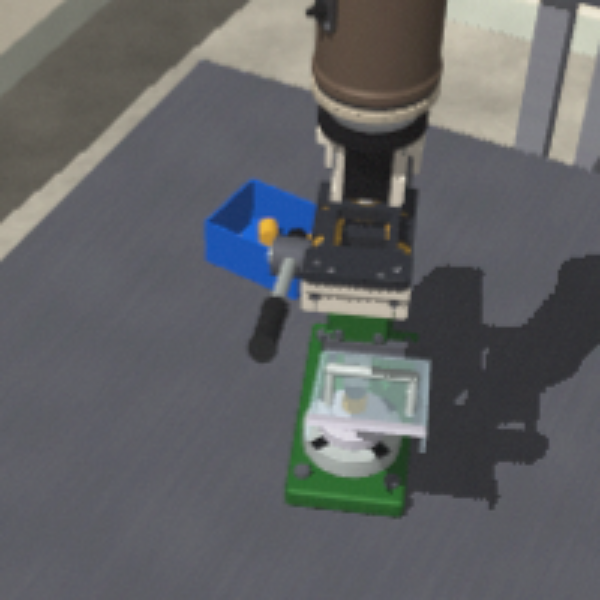

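View pics/w2.png

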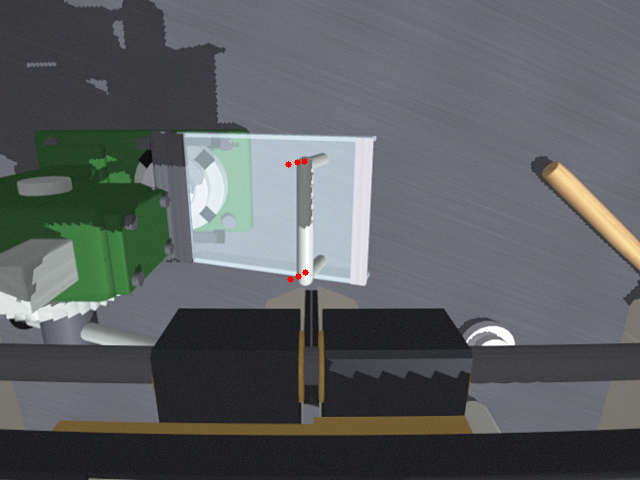

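```bash
python3 - <<'E'
from h import *
s=sensors.observe();mc=cam("wrist",s)
p=topress(s["position"])
for dz in (-14,-48.7): print(proj("wrist",press(p+[0,0,dz]),mc), proj("wrist",press(p+[0,-9.5,dz]),mc))
for g in (1.1,1.14,1.18): print(g,[proj("wrist",press(bar(g,y)),mc)[0] for y in (-51.5,16.5)])
E
```

```text
[[309.84692572 275.52853678]] [[309.79245836 257.62456727]]
[[310.03166228 252.96965685]] [[309.9870368  237.25524343]]
1.1 [array([311.96976475, 158.83862159]), array([312.1141917 , 267.07555737])]
1.14 [array([307.60940113, 159.67639763]), array([308.08004782, 269.54478821])]
1.18 [array([302.80294428, 160.52353439]), array([303.64443993, 272.02949543])]
```

```bash
python3 - <<'E'
from h import *
s=sensors.observe();im,d=vision.get_image("wrist")
cv2.imwrite("pics/w3.png",cv2.resize(im[220:420,220:420],None,fx=3,fy=3,interpolation=cv2.INTER_NEAREST))
W=topress(cloud("wrist",d,cam("wrist",s)))
for v,u in [(295,290),(300,300),(300,325),(302,311),(295,311),(320,311),(360,311),(330,250),(220,305),(276,305),(283,305),(160,305)]: print(v,u,d[v,u],W[v,u].round(1))
print(topress(s["position"]))
E
```

```text
295 290 0.16335805 [-185.3  -10.5  362.1]
300 300 0.15955387 [-189.3  -10.3  366.2]
300 325 0.15939936 [-198.7  -10.3  366.3]
302 311 0.17024785 [-193.4   -4.9  356.6]
295 311 0.16936153 [-193.4   -7.9  356.6]
320 311 0.1710132 [-193.4    2.5  358.1]
360 311 0.0862154 [-193.5  -30.1  436.8]
330 250 0.086374305 [-181.   -36.   434.8]
220 305 0.24230593 [-190.   -18.5  277.1]
276 305 0.2532694 [-189.7   16.4  276.3]
283 305 0.25635463 [-189.7   21.6  274.7]
160 305 0.23389709 [-190.2  -52.4  275.4]
[-1.92818888e+02  2.25863402e-01  3.29605039e+02]
```

View pics/w3.png

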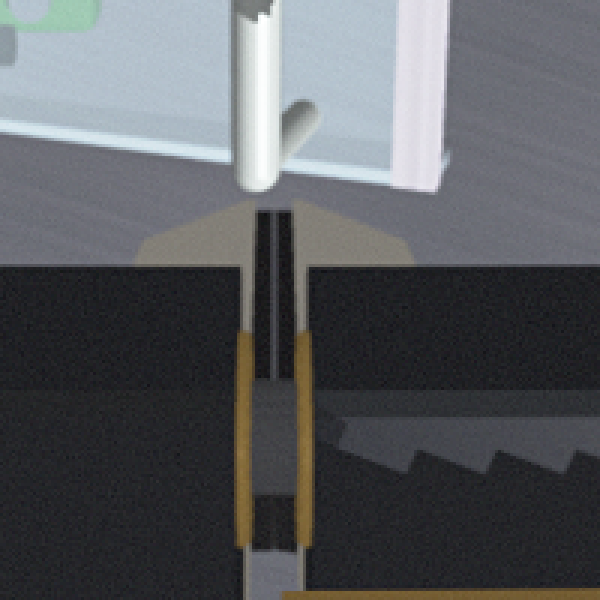

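```bash
python3 - <<'E'
from h import *
for c in["side","scene"]:
    d=np.load(f"pics/{c}0.npy");W=cloud(c,d)
    s=(abs(W[...,0]-.625)<.09)&(abs(W[...,1])<.03)&(W[...,2]>.1)&(W[...,2]<.3)
    P=W[s];i=np.argsort(P[:,2])[:12];print(c,P[i].round(3))
s=sensors.observe();im,d=vision.get_image("side");W=topress(cloud("side",d));
m=(abs(W[...,0]+193)<40)&(abs(W[...,1])<40)&(W[...,2]>285);P=W[m];print(P[np.argsort(P[:,2])[:15]].round(0))
E
```

```text
side [[ 0.669 -0.006  0.225]
 [ 0.672  0.009  0.225]
 [ 0.674  0.01   0.225]
 [ 0.576  0.011  0.226]
 [ 0.671  0.001  0.226]
 [ 0.668 -0.     0.226]
 [ 0.673  0.007  0.226]
 [ 0.67  -0.008  0.227]
 [ 0.668  0.005  0.227]
 [ 0.572  0.011  0.228]
 [ 0.67   0.007  0.228]
 [ 0.669 -0.002  0.228]]
scene [[ 0.579 -0.01   0.226]
 [ 0.577  0.008  0.226]
 [ 0.677  0.009  0.227]
 [ 0.58   0.007  0.228]
 [ 0.578 -0.011  0.228]
 [ 0.578  0.005  0.229]
 [ 0.578 -0.008  0.231]
 [ 0.581  0.004  0.231]
 [ 0.571  0.01   0.235]
 [ 0.575  0.01   0.235]
 [ 0.577  0.008  0.236]
 [ 0.578  0.012  0.236]]
[[-222.  -33.  428.]
 [-223.   32.  430.]
 [-224.  -35.  431.]
 [-222.  -32.  431.]
 [-224.   36.  431.]
 [-222.  -34.  432.]
 [-223.   -0.  432.]
 [-222.   36.  432.]
 [-222.   34.  433.]
 [-224.  -30.  433.]
 [-220.  -13.  433.]
 [-223.  -17.  433.]
 [-225.   -3.  433.]
 [-222.    6.  433.]
 [-223.  -15.  433.]]
```

Worth noting: all three cameras show the fingertips about 24 mm *behind* the reported TCP rather than 14 mm ahead. I'll settle that by feel, descending in small steps.

```bash
python3 -m handwheel '[{"tx":0,"ty":0,"tz":1,"wx":0,"wy":0,"wz":0,"claw":0},{"tx":0,"ty":0,"tz":2,"wx":0,"wy":0,"wz":0,"claw":0},{"tx":0,"ty":0,"tz":3,"wx":0,"wy":0,"wz":0,"claw":0},{"tx":0,"ty":0,"tz":4,"wx":0,"wy":0,"wz":0,"claw":0},{"tx":0,"ty":0,"tz":5,"wx":0,"wy":0,"wz":0,"claw":0},{"tx":0,"ty":0,"tz":5,"wx":0,"wy":0,"wz":0,"claw":0},{"tx":0,"ty":0,"tz":5,"wx":0,"wy":0,"wz":0,"claw":0}]' 40
cat >> h.py <<'E'
def look(n,y0=0):
    s=sensors.observe();im,d=vision.get_image("wrist");cv2.imwrite(f"pics/{n}.png",im)
    L=topress(cloud("wrist",d,cam("wrist",s)));print("tcp",topress(s["position"]).round(1),"F",s["force"].round(1),s["ft_torque"].round(2))
    gs(L)
def gs(L):
    Q=L[(L[...,0]<-100)&(L[...,0]>-240)&(abs(L[...,1]+17.5)<46)&(L[...,2]>60)&(L[...,2]<340)]
    a=np.arange(-.1,1.5,.02);r=[]
    for g in a:
        e=.873-g;off=(-(Q[:,0]+85))*np.sin(e)+(Q[:,2]-200)*np.cos(e);out=(-(Q[:,0]+85))*np.cos(e)-(Q[:,2]-200)*np.sin(e)
        r.append(((abs(off-40)<3)&(abs(out-120)<8)).sum()*0+((abs(off)<3)&(out<152)).sum())
    o=np.argsort(r)[::-1][:4];print("guard cand",[(round(a[i],2),int(r[i])) for i in o])
E
python3 - <<'E'
from h import *
look("w4")
E
```

```text
clock: 4.38
position: [0.3904, -0.0203, 0.2781]
ee_rot: [0.545, -3.092, -0.001]
force: [0.8, 0.9, 0.1]
width: 0.003
tcp [-193.    -0.7  278.1] F [0.8 0.9 0.1] [ 0.14 -0.07 -0.04]
guard cand [(np.float64(1.22), 29599), (np.float64(1.2), 29367), (np.float64(1.24), 18913), (np.float64(1.18), 16182)]
```

View pics/w4.png

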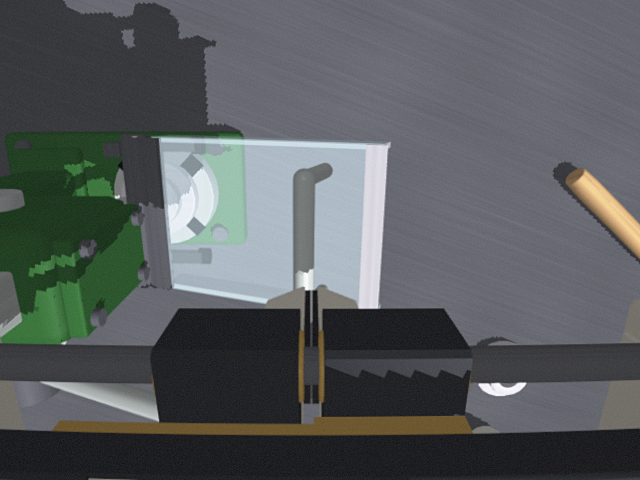

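No contact at TCP z 278, so the fingertips really are ~24 mm behind the TCP. Continue along the bar's arc with that correction.

```bash
python3 -m handwheel '[{"tx":0,"ty":0.1,"tz":1,"wx":0,"wy":0,"wz":0,"claw":0},{"tx":0,"ty":0.1,"tz":2,"wx":0,"wy":0,"wz":0,"claw":0},{"tx":0,"ty":0.3,"tz":2.7,"wx":0,"wy":0,"wz":0,"claw":0},{"tx":0,"ty":0.6,"tz":3.4,"wx":0,"wy":0,"wz":0,"claw":0},{"tx":0,"ty":0.9,"tz":4.1,"wx":0,"wy":0,"wz":0,"claw":0},{"tx":0,"ty":1.2,"tz":4.9,"wx":0,"wy":0,"wz":0,"claw":0},{"tx":0,"ty":1.5,"tz":5.9,"wx":0,"wy":0,"wz":0,"claw":0},{"tx":0,"ty":1.5,"tz":5.9,"wx":0,"wy":0,"wz":0,"claw":0},{"tx":0,"ty":1.5,"tz":5.9,"wx":0,"wy":0,"wz":0,"claw":0}]' 40
python3 - <<'E'
from h import *
look("w5")
E
```

```text
clock: 5.18
position: [0.3854, -0.0042, 0.2197]
ee_rot: [0.549, -3.093, -0.002]
force: [0.8, -0.4, 0.4]
width: 0.006
tcp [-2.099e+02  2.000e-01  2.197e+02] F [ 0.8 -0.4  0.4] [0.26 0.03 0.02]
guard cand [(np.float64(0.92), 40204), (np.float64(0.94), 38186), (np.float64(0.9), 32221), (np.float64(0.96), 24091)]
```

View pics/w5.png

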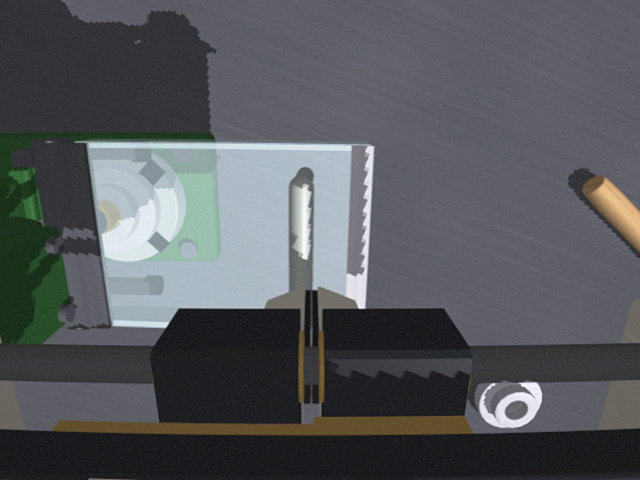

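Guard follows (≈0.93 rad) as predicted. Continue.

```bash
python3 -m handwheel '[{"tx":0,"ty":0.2,"tz":0.9,"wx":0,"wy":0,"wz":0,"claw":0},{"tx":0,"ty":0.4,"tz":1.8,"wx":0,"wy":0,"wz":0,"claw":0},{"tx":0,"ty":0.5,"tz":2.7,"wx":0,"wy":0,"wz":0,"claw":0},{"tx":0,"ty":0.5,"tz":3.6,"wx":0,"wy":0,"wz":0,"claw":0},{"tx":0,"ty":0.5,"tz":4.5,"wx":0,"wy":0,"wz":0,"claw":0},{"tx":0,"ty":0.4,"tz":5.4,"wx":0,"wy":0,"wz":0,"claw":0},{"tx":0,"ty":0.3,"tz":6.3,"wx":0,"wy":0,"wz":0,"claw":0},{"tx":0,"ty":0,"tz":7.2,"wx":0,"wy":0,"wz":0,"claw":0},{"tx":0,"ty":-0.3,"tz":8,"wx":0,"wy":0,"wz":0,"claw":0},{"tx":0,"ty":-0.6,"tz":8.7,"wx":0,"wy":0,"wz":0,"claw":0},{"tx":0,"ty":-0.9,"tz":9.3,"wx":0,"wy":0,"wz":0,"claw":0},{"tx":0,"ty":-0.9,"tz":9.3,"wx":0,"wy":0,"wz":0,"claw":0}]' 40
python3 - <<'E'
from h import *
look("w6")
E
```

```text
clock: 6.23
position: [0.3884, -0.0155, 0.1256]
ee_rot: [0.544, -3.093, -0.0]
force: [-0.8, -0.4, -1.3]
width: 0.008
tcp [-198.3   -0.9  125.6] F [-0.8 -0.4 -1.3] [ 0.14 -0.   -0.04]
guard cand [(np.float64(0.18), 46960), (np.float64(0.16), 45778), (np.float64(0.2), 38900), (np.float64(0.22), 31821)]
```

View pics/w6.png

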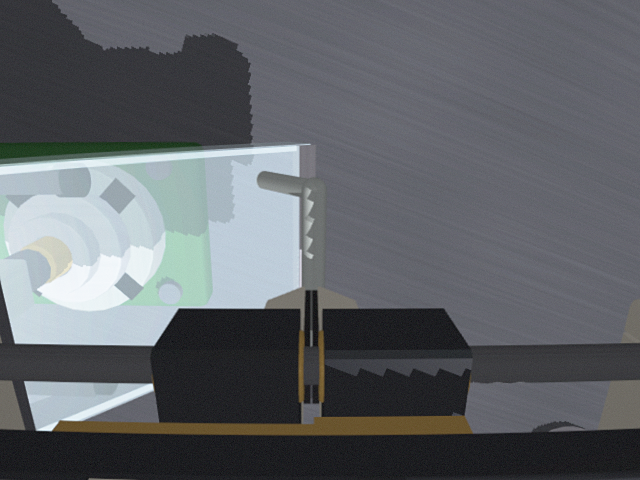

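```bash
python3 -m handwheel '[{"tx":0,"ty":-0.2,"tz":0.4,"wx":0,"wy":0,"wz":0,"claw":0},{"tx":0,"ty":-0.4,"tz":0.8,"wx":0,"wy":0,"wz":0,"claw":0},{"tx":0,"ty":-0.5,"tz":1.1,"wx":0,"wy":0,"wz":0,"claw":0},{"tx":0,"ty":-0.6,"tz":1.4,"wx":0,"wy":0,"wz":0,"claw":0},{"tx":0,"ty":-0.7,"tz":1.6,"wx":0,"wy":0,"wz":0,"claw":0},{"tx":0,"ty":-0.7,"tz":1.7,"wx":0,"wy":0,"wz":0,"claw":0},{"tx":0,"ty":-0.7,"tz":1.7,"wx":0,"wy":0,"wz":0,"claw":0}]' 40
python3 - <<'E'
from h import *
look("w7")
E
```

```text
clock: 6.87
position: [0.3916, -0.0213, 0.1107]
ee_rot: [-0.545, 3.093, -0.001]
force: [-4.8, -1.5, 19.7]
width: 0.002
tcp [-1.917e+02  1.000e-01  1.107e+02] F [-4.8 -1.5 19.7] [-0.1   1.1  -0.03]
guard cand [(np.float64(0.04), 47936), (np.float64(0.06), 45168), (np.float64(0.08), 37486), (np.float64(0.02), 35263)]
```

```bash
python3 -m handwheel '[{"tx":0,"ty":0,"tz":0,"wx":0,"wy":0,"wz":0,"claw":0},{"tx":0,"ty":0,"tz":0,"wx":0,"wy":0,"wz":0,"claw":0},{"tx":0,"ty":0,"tz":0,"wx":0,"wy":0,"wz":0,"claw":0}]' 40
python3 - <<'E'
from h import *
im,d=vision.get_image("side");cv2.imwrite("pics/s8.png",cv2.resize(im[100:300,240:440],None,fx=3,fy=3));gs(topress(cloud("side",d)))
E
```

```text
clock: 7.17
position: [0.3916, -0.0214, 0.1107]
ee_rot: [-0.545, 3.093, -0.001]
force: [-4.7, -1.6, 18.7]
width: 0.007
guard cand [(np.float64(0.04), 295), (np.float64(0.02), 284), (np.float64(0.06), 231), (np.float64(0.0), 205)]
```

View pics/s8.png

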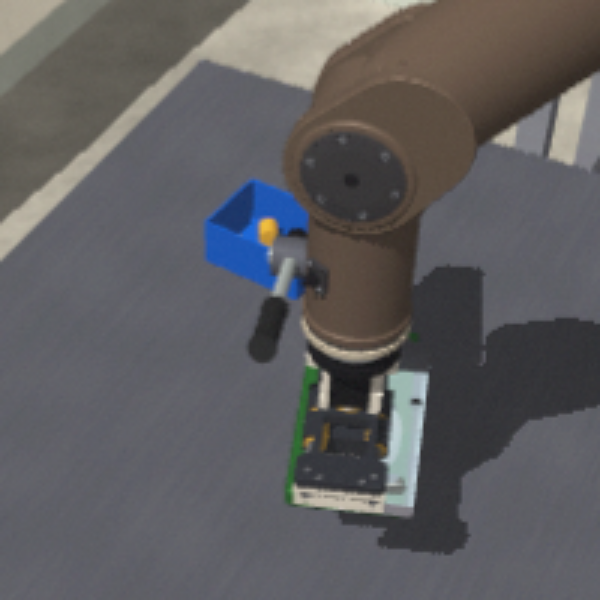

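View pics/w7.png

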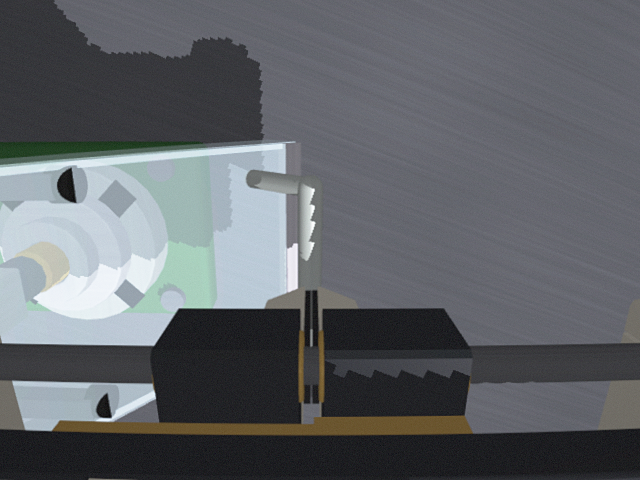

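Guard is hard on its stops (19 N reaction, no further motion, sheet touching both black stops). Lift and turn for the lever.

```bash
python3 -m handwheel '[{"tx":0,"ty":0,"tz":-2,"wx":0,"wy":0,"wz":0,"claw":0},{"tx":0,"ty":0,"tz":-6,"wx":0,"wy":0,"wz":0,"claw":0},{"tx":0,"ty":0,"tz":-10,"wx":0,"wy":0,"wz":0,"claw":0},{"tx":0,"ty":0,"tz":-14,"wx":0,"wy":0,"wz":0,"claw":0},{"tx":0,"ty":0,"tz":-18,"wx":0,"wy":0,"wz":0,"claw":0},{"tx":0,"ty":0,"tz":-22,"wx":0,"wy":0,"wz":0,"claw":0},{"tx":0,"ty":0,"tz":-25,"wx":0,"wy":0,"wz":7,"claw":0.6},{"tx":0,"ty":0,"tz":-25,"wx":0,"wy":0,"wz":14,"claw":0.6},{"tx":0,"ty":0,"tz":-25,"wx":0,"wy":0,"wz":21,"claw":0.6},{"tx":0,"ty":0,"tz":-25,"wx":0,"wy":0,"wz":28,"claw":0.6},{"tx":0,"ty":0,"tz":-25,"wx":0,"wy":0,"wz":35,"claw":0.6},{"tx":0,"ty":0,"tz":-25,"wx":0,"wy":0,"wz":42,"claw":0.6}]' 40
python3 -m handwheel '[{"tx":0,"ty":0,"tz":0,"wx":0,"wy":0,"wz":7,"claw":0.6},{"tx":0,"ty":0,"tz":0,"wx":0,"wy":0,"wz":14,"claw":0.6},{"tx":0,"ty":0,"tz":0,"wx":0,"wy":0,"wz":21,"claw":0.6},{"tx":0,"ty":0,"tz":0,"wx":0,"wy":0,"wz":28,"claw":0.6},{"tx":0,"ty":0,"tz":0,"wx":0,"wy":0,"wz":35,"claw":0.6},{"tx":0,"ty":0,"tz":0,"wx":0,"wy":0,"wz":42,"claw":0.6},{"tx":0,"ty":0,"tz":0,"wx":0,"wy":0,"wz":48,"claw":0.6},{"tx":0,"ty":0,"tz":0,"wx":0,"wy":0,"wz":48,"claw":0.6},{"tx":0,"ty":0,"tz":0,"wx":0,"wy":0,"wz":48,"claw":0.6}]' 40
python3 - <<'E'
from h import *
s=sensors.observe();M=R.from_rotvec(s["ee_rot"]).as_matrix();print(M.round(3),topress(s["position"]))
print("to pregrasp",delta(press([-174.7,70,330])))
for c in["side","scene"]:
    im,d=vision.get_image(c);L=topress(cloud(c,d));gs(L)
    s2=(L[...,1]>50)&(L[...,1]<95)&(L[...,0]<-135)&(L[...,0]>-250)&(L[...,2]>220)&(L[...,2]<330);P=L[s2]
    print(c,len(P),P.min(0).round(),P.max(0).round(),np.median(P,0).round())
    cv2.imwrite(f"pics/{c}9.png",im)
E
```

```text
clock: 8.22
position: [0.3909, -0.0212, 0.3596]
ee_rot: [-0.609, -3.082, 0.0]
force: [1.2, 1.0, 0.0]
width: 0.392
clock: 8.97
position: [0.391, -0.0212, 0.3596]
ee_rot: [-1.797, -2.576, 0.0]
force: [-0.2, 0.0, 0.4]
width: 0.6
[[-0.345  0.939 -0.   ]
 [ 0.939  0.345  0.   ]
 [ 0.    -0.    -1.   ]] [-1.91972629e+02 -3.58564825e-01  3.59589558e+02]
to pregrasp [-1.75  7.03  2.96]
guard cand [(np.float64(0.02), 1060), (np.float64(0.04), 1043), (np.float64(0.06), 812), (np.float64(0.0), 770)]
side 192 [-221.   58.  279.] [-135.   81.  321.] [-196.   69.  307.]
guard cand [(np.float64(0.02), 413), (np.float64(0.04), 366), (np.float64(0.0), 338), (np.float64(0.06), 268)]
scene 262 [-218.   58.  275.] [-135.   88.  325.] [-177.   78.  306.]
```

View pics/side9.png

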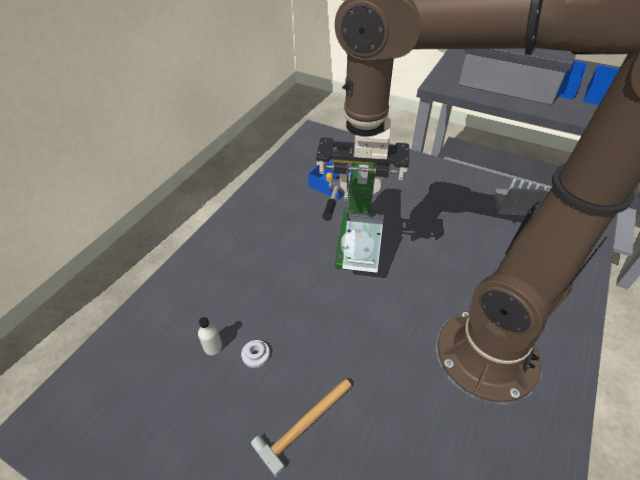

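Guard at ~0.02 rad in both views. Go over the grip and check.

```bash
python3 -m handwheel '[{"tx":-0.8,"ty":3.5,"tz":0,"wx":0,"wy":0,"wz":0,"claw":0.6},{"tx":-1.6,"ty":7,"tz":0,"wx":0,"wy":0,"wz":0,"claw":0.6},{"tx":-1.6,"ty":7,"tz":2.5,"wx":0,"wy":0,"wz":0,"claw":0.6},{"tx":-1.6,"ty":7,"tz":4,"wx":0,"wy":0,"wz":0,"claw":0.6},{"tx":-1.6,"ty":7,"tz":4,"wx":0,"wy":0,"wz":0,"claw":0.6}]' 40
python3 - <<'E'
from h import *
s=sensors.observe();im,d=vision.get_image("wrist");mc=cam("wrist",s)
print(topress(s["position"]))
for r in(127,170,212):
    u=proj("wrist",press(grip(0,r)),mc)[0];cv2.circle(im,(int(u[0]),int(u[1])),3,(0,0,255),-1)
cv2.imwrite("pics/w10.png",im)
L=topress(cloud("wrist",d,mc));s2=(L[...,0]<-135)&(L[...,0]>-250)&(L[...,2]>280)&(L[...,2]<330)&(L[...,1]>40)&(L[...,1]<100);P=L[s2];print(len(P),P.min(0),P.max(0),np.median(P,0))
E
```

```text
clock: 9.48
position: [0.4611, -0.0124, 0.3166]
ee_rot: [-1.796, -2.572, 0.005]
force: [-1.7, -0.3, -0.2]
width: 0.599
[-176.25435102   68.50032617  316.60852714]
6531 [-219.7686527    58.35180884  280.31054755] [-135.00316819   83.11172292  324.83110939] [-187.77122144   70.78077196  309.31892249]
```

View pics/w10.png

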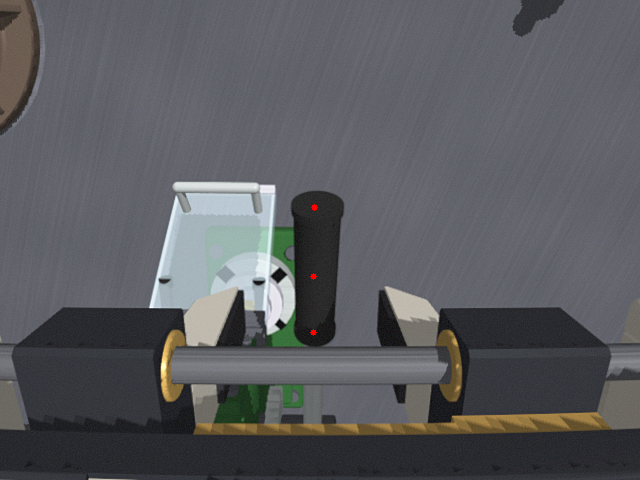

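Jaws straddle the grip centrally (grip col ~316, fingers at 243/380). Descend and pinch.

```bash
python3 -m handwheel '[{"tx":0,"ty":0.1,"tz":2,"wx":0,"wy":0,"wz":0,"claw":0.6},{"tx":0,"ty":0.1,"tz":4,"wx":0,"wy":0,"wz":0,"claw":0.6},{"tx":0,"ty":0.1,"tz":5.5,"wx":0,"wy":0,"wz":0,"claw":0.6},{"tx":0,"ty":0.1,"tz":6.4,"wx":0,"wy":0,"wz":0,"claw":0.6},{"tx":0,"ty":0.1,"tz":6.4,"wx":0,"wy":0,"wz":0,"claw":0.6},{"tx":0,"ty":0.1,"tz":6.4,"wx":0,"wy":0,"wz":0,"claw":0.6}]' 40
python3 -m handwheel '[{"tx":0,"ty":0,"tz":0,"wx":0,"wy":0,"wz":0,"claw":0},{"tx":0,"ty":0,"tz":0,"wx":0,"wy":0,"wz":0,"claw":0},{"tx":0,"ty":0,"tz":0,"wx":0,"wy":0,"wz":0,"claw":0},{"tx":0,"ty":0,"tz":0,"wx":0,"wy":0,"wz":0,"claw":0},{"tx":0,"ty":0,"tz":0,"wx":0,"wy":0,"wz":0,"claw":0},{"tx":0,"ty":0,"tz":0,"wx":0,"wy":0,"wz":0,"claw":0}]' 40
python3 - <<'E'
from h import *
s=sensors.observe();print(topress(s["position"]),s["force"])
im,d=vision.get_image("scene");cv2.imwrite("pics/s11.png",cv2.resize(im[130:290,210:410],None,fx=4,fy=3.75))
E
```

```text
clock: 10.03
position: [0.4637, -0.012, 0.2568]
ee_rot: [1.801, 2.573, 0.001]
force: [0.1, -0.2, -0.6]
width: 0.601
clock: 10.53
position: [0.4635, -0.012, 0.256]
ee_rot: [1.802, 2.573, 0.0]
force: [-0.5, -0.6, 1.0]
width: 0.226
[-175.83930066   70.90212782  255.98435684] [-0.45010474 -0.64459614  0.97983646]
```

View pics/s11.png

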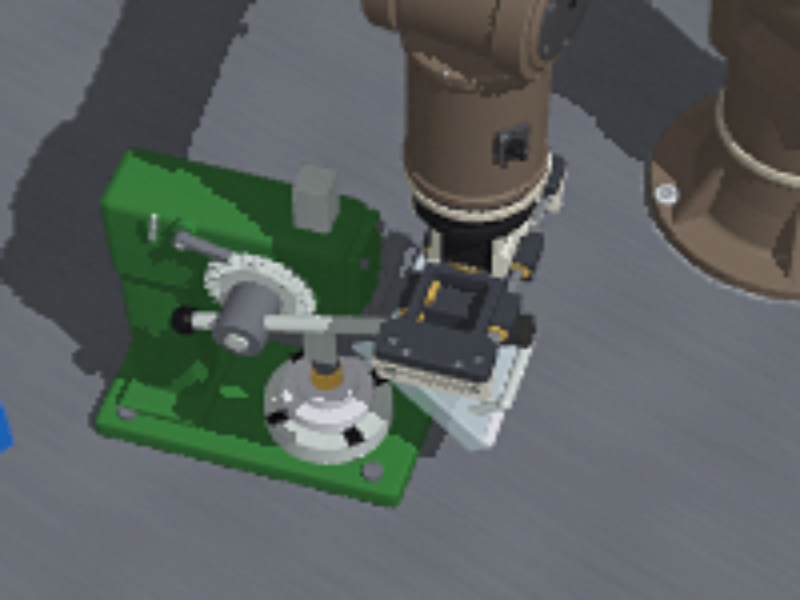

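Grip held (~21 mm opening), rod visible in the scene view. Pull along the lever's arc in ~0.03 rad steps, feeling the force.

```bash
H="python3 -m handwheel"; f(){ grep -E "position|force|width"|tr '\n' ' ';echo; }
python3 -m handwheel '[{"tx":0.17,"ty":0,"tz":0.48,"wx":0,"wy":0,"wz":0,"claw":0},{"tx":0.17,"ty":0,"tz":0.48,"wx":0,"wy":0,"wz":0,"claw":0}]' 50|f
python3 -m handwheel '[{"tx":0.15,"ty":0,"tz":0.49,"wx":0,"wy":0,"wz":0,"claw":0},{"tx":0.15,"ty":0,"tz":0.49,"wx":0,"wy":0,"wz":0,"claw":0}]' 50|f
python3 -m handwheel '[{"tx":0.14,"ty":0,"tz":0.49,"wx":0,"wy":0,"wz":0,"claw":0},{"tx":0.14,"ty":0,"tz":0.49,"wx":0,"wy":0,"wz":0,"claw":0}]' 50|f
python3 -m handwheel '[{"tx":0.12,"ty":0,"tz":0.49,"wx":0,"wy":0,"wz":0,"claw":0},{"tx":0.12,"ty":0,"tz":0.49,"wx":0,"wy":0,"wz":0,"claw":0}]' 50|f
python3 - <<'E'
from h import *
im,d=vision.get_image("scene");cv2.imwrite("pics/s12.png",cv2.resize(im[130:290,210:410],None,fx=4,fy=3.75));L=topress(cloud("scene",d));gs(L)
s=(L[...,1]>62)&(L[...,1]<78)&(L[...,0]<-45)&(L[...,0]>-110)&(L[...,2]>130)&(L[...,2]<320);P=L[s]
print(len(P),np.degrees(np.median(np.arctan2(P[:,2]-240-6,-15-P[:,0]))))
E
```

```text
position: [0.4629, -0.0104, 0.2509] force: [-0.3, -0.5, 4.8] width: 0.225 
position: [0.4624, -0.0089, 0.2462] force: [-1.5, -0.1, 5.5] width: 0.225 
position: [0.4619, -0.0076, 0.2413] force: [-1.0, -0.4, 5.8] width: 0.225 
position: [0.4615, -0.0064, 0.2365] force: [-0.8, 0.4, 5.5] width: 0.227 
guard cand [(np.float64(0.04), 78), (np.float64(0.02), 78), (np.float64(0.06), 62), (np.float64(0.0), 60)]
91 13.042567163667904
```

```bash
f(){ grep -E "position|force"|tr '\n' ' ';echo; }
cat >> h.py <<'E'
def lev(n=None):
    s=sensors.observe();p=topress(s["position"])
    im,d=vision.get_image("scene");L=topress(cloud("scene",d))
    m=(L[...,1]>60)&(L[...,1]<82)&(L[...,0]<-45)&(L[...,0]>-115)&(L[...,2]>110)&(L[...,2]<320);P=L[m]
    a=np.median(np.arctan2(P[:,2]-240-5,-15-P[:,0])) if len(P) else 9
    # tcp-based
    a2=np.arctan2(p[2]+42-240,-15-p[0]-1)
    print("q cam",round(.349-a,3),len(P),"q tcp",round(.349-a2,3),"tcp",p.round(1),"F",s["force"].round(1));gs(L)
    if n: cv2.imwrite(f"pics/{n}.png",cv2.resize(im[130:290,210:410],None,fx=4,fy=3.75))
E
python3 -m handwheel '[{"tx":0.11,"ty":0,"tz":0.5,"wx":0,"wy":0,"wz":0,"claw":0},{"tx":0.11,"ty":0,"tz":0.5,"wx":0,"wy":0,"wz":0,"claw":0}]' 50|f
python3 -m handwheel '[{"tx":0.05,"ty":0,"tz":0.25,"wx":0,"wy":0,"wz":0,"claw":0},{"tx":0.05,"ty":0,"tz":0.25,"wx":0,"wy":0,"wz":0,"claw":0}]' 50|f
python3 -m handwheel '[{"tx":0.05,"ty":0,"tz":0.25,"wx":0,"wy":0,"wz":0,"claw":0},{"tx":0.05,"ty":0,"tz":0.25,"wx":0,"wy":0,"wz":0,"claw":0}]' 50|f
python3 -m handwheel '[{"tx":0.04,"ty":0,"tz":0.25,"wx":0,"wy":0,"wz":0,"claw":0},{"tx":0.04,"ty":0,"tz":0.25,"wx":0,"wy":0,"wz":0,"claw":0}]' 50|f
python3 -m handwheel '[{"tx":0.04,"ty":0,"tz":0.25,"wx":0,"wy":0,"wz":0,"claw":0},{"tx":0.04,"ty":0,"tz":0.25,"wx":0,"wy":0,"wz":0,"claw":0}]' 50|f
python3 -m handwheel '[{"tx":0.03,"ty":0,"tz":0.25,"wx":0,"wy":0,"wz":0,"claw":0},{"tx":0.03,"ty":0,"tz":0.25,"wx":0,"wy":0,"wz":0,"claw":0}]' 50|f
python3 - <<'E'
from h import *
lev("s13")
E
```

```text
position: [0.4611, -0.0053, 0.2316] force: [-1.8, 0.4, 6.2] 
position: [0.461, -0.0049, 0.2293] force: [-2.3, 1.4, 6.5] 
position: [0.4609, -0.0045, 0.2269] force: [-3.0, 0.3, 9.0] 
position: [0.4608, -0.0041, 0.2246] force: [-3.6, 0.3, 10.8] 
position: [0.4606, -0.0037, 0.2218] force: [-2.0, 0.9, 6.6] 
position: [0.4605, -0.0033, 0.2192] force: [-1.9, 1.6, 6.9] 
q cam 0.222 116 q tcp 0.224 tcp [-185.1   71.1  219.2] F [-1.9  1.6  6.9]
guard cand [(np.float64(0.1), 103), (np.float64(0.12), 101), (np.float64(0.08), 100), (np.float64(0.06), 99)]
```

Click 1 felt (10.8→6.6 N) at q≈0.2; camera and TCP agree. Guard estimate looks off; check the picture.

View pics/s13.png

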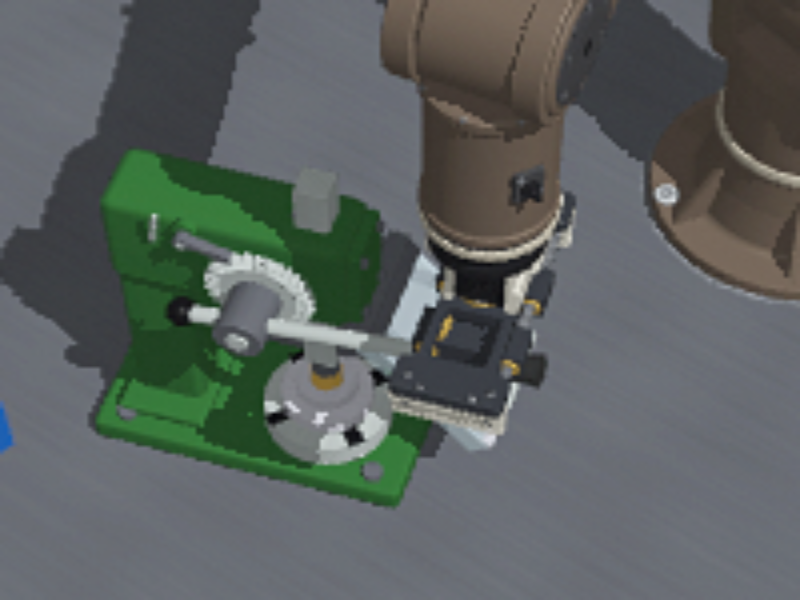

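```bash
python3 - <<'E'
from h import *
im,d=vision.get_image("side");gs(topress(cloud("side",d)));cv2.imwrite("pics/s14.png",cv2.resize(im[100:300,240:440],None,fx=3,fy=3))
E
```

```text
guard cand [(np.float64(0.02), 1090), (np.float64(0.04), 1048), (np.float64(0.0), 822), (np.float64(0.06), 802)]
```

View pics/s14.png

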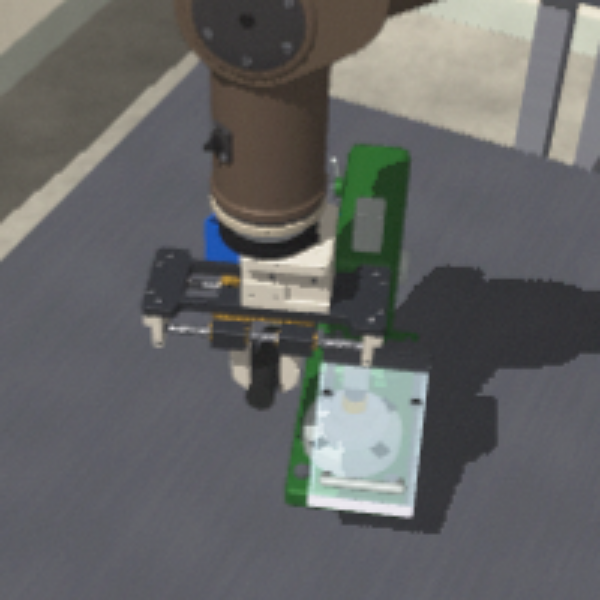

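```bash
python3 - <<'E'
from h import *
s=sensors.observe();p=topress(s["position"])
im,d=vision.get_image("side");L=topress(cloud("side",d))
D=L-p
for lo,hi in[(-110,-80),(80,110),(-80,-60),(60,80)]:
    m=(abs(D[...,0])<60)&(D[...,1]>lo)&(D[...,1]<hi)&(D[...,2]>20)&(D[...,2]<200)
    P=D[m];print(lo,len(P),np.percentile(P[:,2],[0,2,10]).round(),P[P[:,2]<np.percentile(P[:,2],5)].mean(0).round())
E
```

```text
-110 193 [ 92.  94. 110.] [-37. -83.  95.]
80 167 [ 90.  93. 111.] [-37.  83.  94.]
-80 216 [100. 102. 106.] [-30. -69. 102.]
60 232 [ 90.  96. 104.] [-25.  73.  96.]
```

```bash
f(){ grep -E "position|force"|tr '\n' ' ';echo; }
python3 -m handwheel '[{"tx":0.06,"ty":0,"tz":0.51,"wx":0,"wy":0,"wz":0,"claw":0},{"tx":0.06,"ty":0,"tz":0.51,"wx":0,"wy":0,"wz":0,"claw":0}]' 50|f
python3 -m handwheel '[{"tx":0.04,"ty":0,"tz":0.51,"wx":0,"wy":0,"wz":0,"claw":0},{"tx":0.04,"ty":0,"tz":0.51,"wx":0,"wy":0,"wz":0,"claw":0}]' 50|f
python3 -m handwheel '[{"tx":0.02,"ty":0,"tz":0.51,"wx":0,"wy":0,"wz":0,"claw":0},{"tx":0.02,"ty":0,"tz":0.51,"wx":0,"wy":0,"wz":0,"claw":0}]' 50|f
python3 -m handwheel '[{"tx":0.01,"ty":0,"tz":0.51,"wx":0,"wy":0,"wz":0,"claw":0},{"tx":0.01,"ty":0,"tz":0.51,"wx":0,"wy":0,"wz":0,"claw":0}]' 50|f
python3 -m handwheel '[{"tx":0,"ty":0,"tz":0.25,"wx":0,"wy":0,"wz":0,"claw":0},{"tx":0,"ty":0,"tz":0.25,"wx":0,"wy":0,"wz":0,"claw":0}]' 50|f
python3 -m handwheel '[{"tx":0,"ty":0,"tz":0.25,"wx":0,"wy":0,"wz":0,"claw":0},{"tx":0,"ty":0,"tz":0.25,"wx":0,"wy":0,"wz":0,"claw":0}]' 50|f
python3 -m handwheel '[{"tx":0,"ty":0,"tz":0.25,"wx":0,"wy":0,"wz":0,"claw":0},{"tx":0,"ty":0,"tz":0.25,"wx":0,"wy":0,"wz":0,"claw":0}]' 50|f
python3 -m handwheel '[{"tx":0,"ty":0,"tz":0.25,"wx":0,"wy":0,"wz":0,"claw":0},{"tx":0,"ty":0,"tz":0.25,"wx":0,"wy":0,"wz":0,"claw":0}]' 50|f
python3 -m handwheel '[{"tx":-0.01,"ty":0,"tz":0.25,"wx":0,"wy":0,"wz":0,"claw":0},{"tx":-0.01,"ty":0,"tz":0.25,"wx":0,"wy":0,"wz":0,"claw":0}]' 50|f
python3 - <<'E'
from h import *
lev("s15")
E
```

```text
position: [0.4603, -0.0027, 0.2139] force: [-2.1, 0.3, 6.8] 
position: [0.4601, -0.0022, 0.2087] force: [-2.4, 1.8, 5.1] 
position: [0.46, -0.0019, 0.2037] force: [-2.1, 2.2, 7.9] 
position: [0.4599, -0.0018, 0.1987] force: [-3.3, 2.2, 7.8] 
position: [0.4599, -0.0018, 0.1964] force: [-3.1, 2.7, 9.5] 
position: [0.46, -0.0018, 0.1941] force: [-3.6, 1.0, 11.6] 
position: [0.4599, -0.0018, 0.1915] force: [-3.2, 2.7, 8.7] 
position: [0.46, -0.0019, 0.189] force: [-3.1, 1.6, 9.2] 
position: [0.4601, -0.002, 0.1866] force: [-2.9, 2.0, 12.2] 
q cam 0.397 119 q tcp 0.416 tcp [-186.4   71.1  186.6] F [-2.9  2.  12.2]
guard cand [(np.float64(0.06), 146), (np.float64(0.08), 144), (np.float64(0.04), 140), (np.float64(0.1), 135)]
```

```bash
f(){ grep -E "position|force"|tr '\n' ' ';echo; }
python3 -m handwheel '[{"tx":-0.01,"ty":0,"tz":0.2,"wx":0,"wy":0,"wz":0,"claw":0},{"tx":-0.01,"ty":0,"tz":0.2,"wx":0,"wy":0,"wz":0,"claw":0}]' 50|f
python3 -m handwheel '[{"tx":-0.01,"ty":0,"tz":0.2,"wx":0,"wy":0,"wz":0,"claw":0},{"tx":-0.01,"ty":0,"tz":0.2,"wx":0,"wy":0,"wz":0,"claw":0}]' 50|f
python3 -m handwheel '[{"tx":-0.02,"ty":0,"tz":0.2,"wx":0,"wy":0,"wz":0,"claw":0},{"tx":-0.02,"ty":0,"tz":0.2,"wx":0,"wy":0,"wz":0,"claw":0}]' 50|f
python3 - <<'E'
from h import *
lev("s16")
E
```

```text
position: [0.4601, -0.0021, 0.1848] force: [-5.5, 2.2, 11.8] 
position: [0.4601, -0.0022, 0.1824] force: [-1.2, 1.7, 6.4] 
position: [0.4601, -0.0024, 0.1803] force: [-1.9, 1.7, 7.4] 
q cam 0.45 120 q tcp 0.453 tcp [-186.    71.   180.3] F [-1.9  1.7  7.4]
guard cand [(np.float64(0.06), 155), (np.float64(0.08), 151), (np.float64(0.04), 150), (np.float64(0.1), 143)]
```

View pics/s16.png

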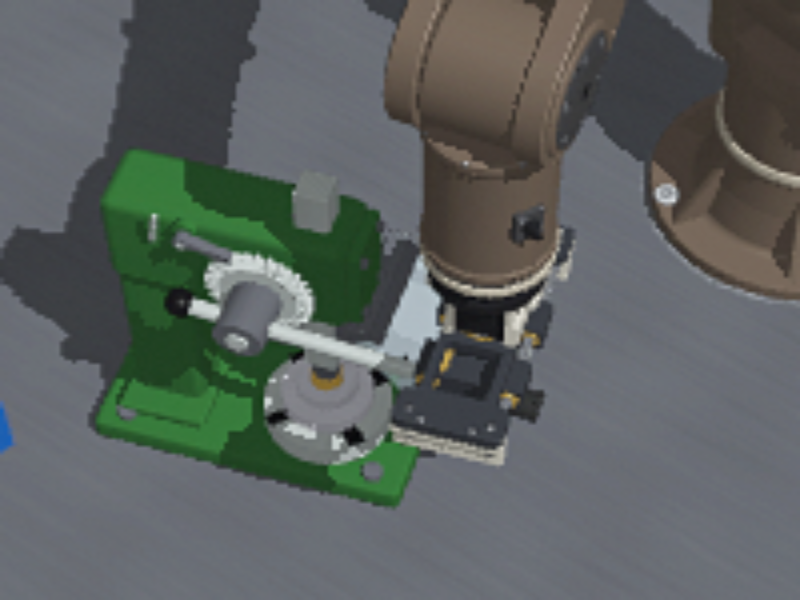

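Click 2 felt (12→6.4 N), camera and TCP both ≈0.45. On to click 3.

```bash
f(){ grep -E "position|force"|tr '\n' ' ';echo; }
python3 -m handwheel '[{"tx":-0.06,"ty":0,"tz":0.5,"wx":0,"wy":0,"wz":0,"claw":0},{"tx":-0.06,"ty":0,"tz":0.5,"wx":0,"wy":0,"wz":0,"claw":0}]' 50|f
python3 -m handwheel '[{"tx":-0.08,"ty":0,"tz":0.5,"wx":0,"wy":0,"wz":0,"claw":0},{"tx":-0.08,"ty":0,"tz":0.5,"wx":0,"wy":0,"wz":0,"claw":0}]' 50|f
python3 -m handwheel '[{"tx":-0.09,"ty":0,"tz":0.5,"wx":0,"wy":0,"wz":0,"claw":0},{"tx":-0.09,"ty":0,"tz":0.5,"wx":0,"wy":0,"wz":0,"claw":0}]' 50|f
python3 -m handwheel '[{"tx":-0.05,"ty":0,"tz":0.25,"wx":0,"wy":0,"wz":0,"claw":0},{"tx":-0.05,"ty":0,"tz":0.25,"wx":0,"wy":0,"wz":0,"claw":0}]' 50|f
python3 -m handwheel '[{"tx":-0.06,"ty":0,"tz":0.25,"wx":0,"wy":0,"wz":0,"claw":0},{"tx":-0.06,"ty":0,"tz":0.25,"wx":0,"wy":0,"wz":0,"claw":0}]' 50|f
python3 -m handwheel '[{"tx":-0.06,"ty":0,"tz":0.25,"wx":0,"wy":0,"wz":0,"claw":0},{"tx":-0.06,"ty":0,"tz":0.25,"wx":0,"wy":0,"wz":0,"claw":0}]' 50|f
python3 -m handwheel '[{"tx":-0.06,"ty":0,"tz":0.25,"wx":0,"wy":0,"wz":0,"claw":0},{"tx":-0.06,"ty":0,"tz":0.25,"wx":0,"wy":0,"wz":0,"claw":0}]' 50|f
python3 -m handwheel '[{"tx":-0.06,"ty":0,"tz":0.25,"wx":0,"wy":0,"wz":0,"claw":0},{"tx":-0.06,"ty":0,"tz":0.25,"wx":0,"wy":0,"wz":0,"claw":0}]' 50|f
python3 - <<'E'
from h import *
lev("s17")
E
```

```text
position: [0.4603, -0.0029, 0.175] force: [-2.8, 1.8, 5.8] 
position: [0.4605, -0.0035, 0.1699] force: [-1.9, 2.5, 4.9] 
position: [0.4608, -0.0043, 0.165] force: [-2.2, 3.5, 7.4] 
position: [0.461, -0.0047, 0.1627] force: [-4.0, 3.4, 8.5] 
position: [0.4612, -0.0052, 0.1604] force: [-5.2, 2.9, 10.9] 
position: [0.4613, -0.0056, 0.1578] force: [-3.2, 3.3, 8.0] 
position: [0.4615, -0.0062, 0.1553] force: [-4.0, 3.4, 9.7] 
position: [0.4618, -0.0068, 0.153] force: [-4.6, 3.2, 11.7] 
q cam 0.608 121 q tcp 0.615 tcp [-181.4   71.1  153. ] F [-4.6  3.2 11.7]
guard cand [(np.float64(0.04), 119), (np.float64(0.06), 118), (np.float64(0.08), 111), (np.float64(0.02), 110)]
```

```bash
f(){ grep -E "position|force"|tr '\n' ' ';echo; }
python3 -m handwheel '[{"tx":-0.05,"ty":0,"tz":0.2,"wx":0,"wy":0,"wz":0,"claw":0},{"tx":-0.05,"ty":0,"tz":0.2,"wx":0,"wy":0,"wz":0,"claw":0}]' 50|f
python3 -m handwheel '[{"tx":-0.05,"ty":0,"tz":0.2,"wx":0,"wy":0,"wz":0,"claw":0},{"tx":-0.05,"ty":0,"tz":0.2,"wx":0,"wy":0,"wz":0,"claw":0}]' 50|f
python3 -m handwheel '[{"tx":-0.05,"ty":0,"tz":0.2,"wx":0,"wy":0,"wz":0,"claw":0},{"tx":-0.05,"ty":0,"tz":0.2,"wx":0,"wy":0,"wz":0,"claw":0}]' 50|f
python3 - <<'E'
from h import *
lev("s18")
E
```

```text
position: [0.4619, -0.0073, 0.1508] force: [-3.0, 3.5, 5.6] 
position: [0.462, -0.0079, 0.1486] force: [-2.9, 2.9, 6.2] 
position: [0.4622, -0.0084, 0.1466] force: [-3.2, 3.2, 6.8] 
q cam 0.643 120 q tcp 0.653 tcp [-179.7   71.   146.6] F [-3.2  3.2  6.8]
guard cand [(np.float64(0.06), 106), (np.float64(0.02), 101), (np.float64(0.08), 100), (np.float64(0.04), 99)]
```

Click 3 felt (11.7→5.6 N), q≈0.645. On to click 4.

```bash
f(){ grep -E "position|force"|tr '\n' ' ';echo; }
python3 -m handwheel '[{"tx":-0.16,"ty":0,"tz":0.49,"wx":0,"wy":0,"wz":0,"claw":0},{"tx":-0.16,"ty":0,"tz":0.49,"wx":0,"wy":0,"wz":0,"claw":0}]' 50|f
python3 -m handwheel '[{"tx":-0.17,"ty":0,"tz":0.48,"wx":0,"wy":0,"wz":0,"claw":0},{"tx":-0.17,"ty":0,"tz":0.48,"wx":0,"wy":0,"wz":0,"claw":0}]' 50|f
python3 -m handwheel '[{"tx":-0.19,"ty":0,"tz":0.48,"wx":0,"wy":0,"wz":0,"claw":0},{"tx":-0.19,"ty":0,"tz":0.48,"wx":0,"wy":0,"wz":0,"claw":0}]' 50|f
python3 -m handwheel '[{"tx":-0.1,"ty":0,"tz":0.23,"wx":0,"wy":0,"wz":0,"claw":0},{"tx":-0.1,"ty":0,"tz":0.23,"wx":0,"wy":0,"wz":0,"claw":0}]' 50|f
python3 -m handwheel '[{"tx":-0.1,"ty":0,"tz":0.23,"wx":0,"wy":0,"wz":0,"claw":0},{"tx":-0.1,"ty":0,"tz":0.23,"wx":0,"wy":0,"wz":0,"claw":0}]' 50|f
python3 -m handwheel '[{"tx":-0.11,"ty":0,"tz":0.23,"wx":0,"wy":0,"wz":0,"claw":0},{"tx":-0.11,"ty":0,"tz":0.23,"wx":0,"wy":0,"wz":0,"claw":0}]' 50|f
python3 -m handwheel '[{"tx":-0.11,"ty":0,"tz":0.23,"wx":0,"wy":0,"wz":0,"claw":0},{"tx":-0.11,"ty":0,"tz":0.23,"wx":0,"wy":0,"wz":0,"claw":0}]' 50|f
python3 - <<'E'
from h import *
lev("s19")
E
```

```text
position: [0.4627, -0.0099, 0.1414] force: [-2.8, 3.0, 5.1] 
position: [0.4633, -0.0114, 0.1366] force: [-2.8, 3.4, 6.0] 
position: [0.4639, -0.0131, 0.1318] force: [-3.5, 3.0, 6.9] 
position: [0.4642, -0.0139, 0.1298] force: [-3.9, 4.2, 8.5] 
position: [0.4645, -0.0148, 0.1275] force: [-3.9, 5.0, 7.9] 
position: [0.4648, -0.0157, 0.1253] force: [-3.7, 5.1, 8.3] 
position: [0.4651, -0.0167, 0.1229] force: [-4.0, 4.5, 6.1] 
q cam 0.788 128 q tcp 0.8 tcp [-170.9   70.9  122.9] F [-4.   4.5  6.1]
guard cand [(np.float64(0.04), 55), (np.float64(0.06), 54), (np.float64(0.1), 53), (np.float64(0.08), 53)]
```

```bash
f(){ grep -E "position|force"|tr '\n' ' ';echo; }
python3 -m handwheel '[{"tx":-0.11,"ty":0,"tz":0.23,"wx":0,"wy":0,"wz":0,"claw":0},{"tx":-0.11,"ty":0,"tz":0.23,"wx":0,"wy":0,"wz":0,"claw":0}]' 50|f
python3 -m handwheel '[{"tx":-0.11,"ty":0,"tz":0.22,"wx":0,"wy":0,"wz":0,"claw":0},{"tx":-0.11,"ty":0,"tz":0.22,"wx":0,"wy":0,"wz":0,"claw":0}]' 50|f
python3 -m handwheel '[{"tx":-0.11,"ty":0,"tz":0.22,"wx":0,"wy":0,"wz":0,"claw":0},{"tx":-0.11,"ty":0,"tz":0.22,"wx":0,"wy":0,"wz":0,"claw":0}]' 50|f
python3 - <<'E'
from h import *
lev("s20")
E
```

```text
position: [0.4655, -0.0177, 0.1206] force: [-4.9, 4.5, 8.8] 
position: [0.4659, -0.0186, 0.1185] force: [-4.8, 5.3, 9.7] 
position: [0.4662, -0.0197, 0.1164] force: [-6.2, 4.9, 12.0] 
q cam 0.828 131 q tcp 0.842 tcp [-167.7   70.9  116.4] F [-6.2  4.9 12. ]
guard cand [(np.float64(0.02), 39), (np.float64(0.06), 37), (np.float64(0.04), 37), (np.float64(0.0), 37)]
```

View pics/s20.png

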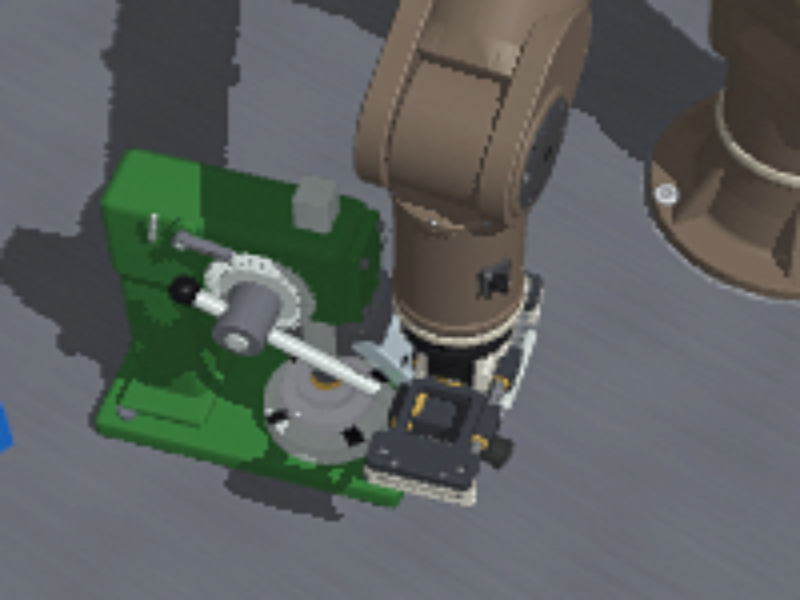

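Force is climbing (12 N), lever ≈0.83: the fourth tooth is just about to drop.

```bash
f(){ grep -E "position|force"|tr '\n' ' ';echo; }
python3 -m handwheel '[{"tx":-0.1,"ty":0,"tz":0.17,"wx":0,"wy":0,"wz":0,"claw":0},{"tx":-0.1,"ty":0,"tz":0.17,"wx":0,"wy":0,"wz":0,"claw":0}]' 50|f
python3 -m handwheel '[{"tx":-0.1,"ty":0,"tz":0.17,"wx":0,"wy":0,"wz":0,"claw":0},{"tx":-0.1,"ty":0,"tz":0.17,"wx":0,"wy":0,"wz":0,"claw":0}]' 50|f
python3 - <<'E'
from h import *
lev("s21")
E
```

```text
position: [0.4665, -0.0207, 0.1145] force: [-3.1, 4.8, 5.2] 
position: [0.4669, -0.0216, 0.1126] force: [-3.3, 5.3, 4.9] 
q cam 0.841 130 q tcp 0.868 tcp [-165.6   70.8  112.6] F [-3.3  5.3  4.9]
guard cand [(np.float64(0.32), 37), (np.float64(0.3), 34), (np.float64(0.08), 34), (np.float64(0.04), 33)]
```

Click 4 felt (12→5.2 N). Go a little further, then measure the rod's slope more carefully.

```bash
f(){ grep -E "position|force"|tr '\n' ' ';echo; }
python3 -m handwheel '[{"tx":-0.13,"ty":0,"tz":0.22,"wx":0,"wy":0,"wz":0,"claw":0},{"tx":-0.25,"ty":0,"tz":0.43,"wx":0,"wy":0,"wz":0,"claw":0},{"tx":-0.25,"ty":0,"tz":0.43,"wx":0,"wy":0,"wz":0,"claw":0},{"tx":-0.25,"ty":0,"tz":0.43,"wx":0,"wy":0,"wz":0,"claw":0}]' 50|f
python3 - <<'E'
from h import *
lev("s22")
c="scene";mc=cam(c)
im,d=vision.get_image(c);L=topress(cloud(c,d))
hsv=cv2.cvtColor(im,cv2.COLOR_BGR2HSV)
m=(L[...,1]>60)&(L[...,1]<82)&(L[...,0]<-40)&(L[...,0]>-115)&(L[...,2]>110)&(L[...,2]<320)
v,u=np.nonzero(m);l=cv2.fitLine(np.c_[u,v].astype(np.float32),cv2.DIST_HUBER,0,.01,.01).ravel()
print("img line",np.degrees(np.arctan2(l[1],l[0])),l)
for q in np.arange(.8,1.0,.02):
    A=proj(c,press(grip(q,30)),mc)[0];B_=proj(c,press(grip(q,115)),mc)[0];D=B_-A
    n=np.array([-D[1],D[0]])/np.hypot(*D)
    print(round(q,2),np.degrees(np.arctan2(D[1],D[0])).round(2),"offset px",((l[2:]-A)@n).round(2))
P=L[m];lf=cv2.fitLine(P[:,[0,2]].astype(np.float32),cv2.DIST_HUBER,0,.01,.01).ravel();print("3d slope q",.349+np.arctan(lf[1]/lf[0]) )
print("3d",.349-np.arctan2(-lf[1]*np.sign(lf[0]),abs(lf[0])))
for b in ["oil_bottle","spare_hub"]: 
    r=nets.cut_out(b,c)
    if r: print(b,r[0]["uv"])
E
```

```text
position: [0.4677, -0.0239, 0.1084] force: [-4.7, 5.3, 5.2] 
q cam 0.871 132 q tcp 0.896 tcp [-163.2   70.8  108.4] F [-4.7  5.3  5.2]
guard cand [(np.float64(0.32), 41), (np.float64(0.3), 41), (np.float64(0.34), 31), (np.float64(0.02), 28)]
img line 30.99956 [  0.85717124   0.5150315  292.52963    228.12007   ]
0.8 27.73 offset px 1.34
0.82 28.35 offset px 1.08
0.84 28.97 offset px 0.8
0.86 29.6 offset px 0.53
0.88 30.23 offset px 0.26
0.9 30.87 offset px -0.02
0.92 31.51 offset px -0.3
0.94 32.16 offset px -0.58
0.96 32.81 offset px -0.86
0.98 33.47 offset px -1.15
3d slope q 0.883971
3d 0.883971
oil_bottle [388.1, 371.4]
spare_hub [397.6, 343.4]
```

View pics/s22.png

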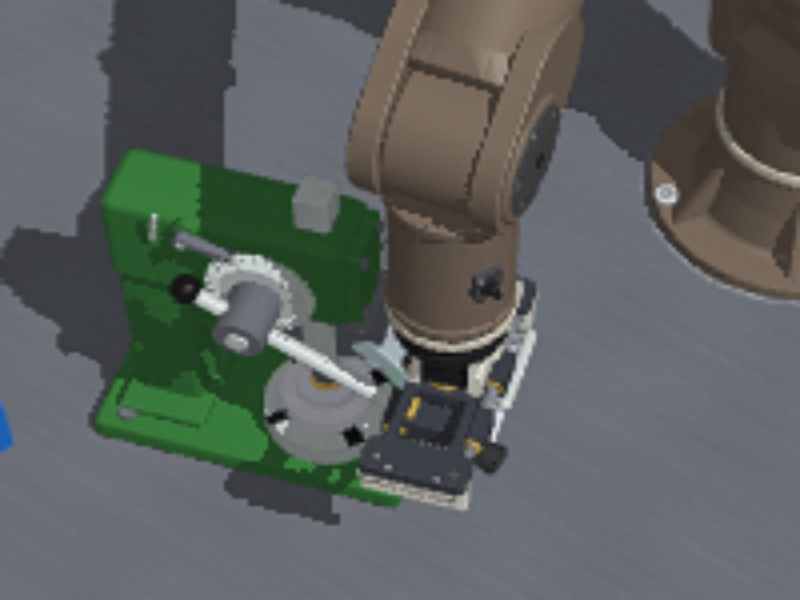

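```bash
python3 -m handwheel '[{"tx":-0.08,"ty":0,"tz":0.13,"wx":0,"wy":0,"wz":0,"claw":0},{"tx":-0.08,"ty":0,"tz":0.13,"wx":0,"wy":0,"wz":0,"claw":0},{"tx":-0.08,"ty":0,"tz":0.13,"wx":0,"wy":0,"wz":0,"claw":0},{"tx":-0.08,"ty":0,"tz":0.13,"wx":0,"wy":0,"wz":0,"claw":0},{"tx":-0.08,"ty":0,"tz":0.13,"wx":0,"wy":0,"wz":0,"claw":0},{"tx":-0.08,"ty":0,"tz":0.13,"wx":0,"wy":0,"wz":0,"claw":0}]' 50
python3 - <<'E'
from h import *
lev()
im,d=vision.get_image("side");gs(topress(cloud("side",d)));cv2.imwrite("pics/s23.png",cv2.resize(im[100:300,240:440],None,fx=3,fy=3))
E
```

```text
clock: 19.67
position: [0.4679, -0.0246, 0.1071]
ee_rot: [-1.8, -2.573, -0.001]
force: [-3.6, 4.2, 5.4]
width: 0.228
q cam 0.876 132 q tcp 0.904 tcp [-162.5   70.7  107.1] F [-3.6  4.2  5.4]
guard cand [(np.float64(0.32), 53), (np.float64(0.34), 39), (np.float64(0.3), 38), (np.float64(0.02), 33)]
guard cand [(np.float64(0.02), 838), (np.float64(0.04), 754), (np.float64(0.0), 615), (np.float64(0.06), 521)]
```

View pics/s23.png

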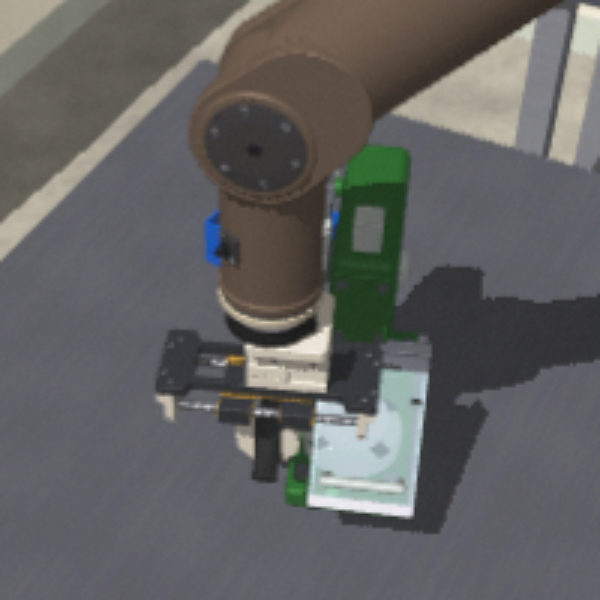

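The guard is down (side view ≈0.02 rad), the grip is held, and the lever reads 0.88–0.90 with about 5 N reaction. Handing in.

```bash
python3 -c "
from cell import arm
print(arm.sign_off())"
```

```text
the job is handed in; nothing more can be done
None
```

I lowered the guard onto its stops, pulled the lever down four clicks, and handed the job in still holding the lever a little past the fourth. The hand-in gave no verdict.

- **Guard:** I pushed the bar down along its arc with closed fingertips until it stopped hard, with about 19 N back on the fingers. The side camera still read about 0.02 rad just before hand-in.
- **Clicks:** I pinched the grip and pulled along its arc in small steps. The force dropped sharply at each click: 10.8→6.6 N, 11.8→6.4 N, 11.7→5.6 N and 12→5.2 N, near 0.20, 0.41, 0.61 and 0.83 rad. A fifth click was not reached.
- **Final hold:** The lever is at about 0.88 to 0.90 rad, against the allowed 0.847 to 0.960. About 5 N of upward reaction is on the fingers, and the grip was set to 50 N.
- **Other objects:** I found no contact with them. I re-detected only the bottle and spare hub at the end, both within a few pixels of where they started. I did not re-measure the mallet or the bin.

These checks disagreed or could not be made:
- **Fingertip position:** The cameras showed the fingertips about 24 mm behind the reported TCP, not 14 mm ahead. Contact with the bar confirmed this, and I worked with the corrected value.
- **Lever angle:** My final estimates differed by about 0.03 rad (0.876 camera, 0.904 TCP).
- **Partial force drops:** Smaller dips came before clicks 2, 3 and 4. I took them for stick-slip because the angles fit one click per tooth.
- **Guard in the scene camera:** That camera gave false readings late on, up to 0.32 rad, because the gripper blocked its view. I relied on the side camera instead.
- **Bush depth:** I did not measure this directly. I inferred it from the four clicks.

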